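# Make up the specimen pack on the sloped packing stand

## Robot

A 6-joint arm with a two-finger parallel gripper is mounted at the origin on a cart in front of the work surface, level with it; the furniture and walls round the work are solid. World frame = base frame: x ahead of the robot, y to its left, z up, the work surface at z = 0. Lengths are in m, angles in degrees, forces in N, time in s.
With the tool pointing down it reaches from about 0.275 to 0.775 m from the base axis. Payload 14.6 kg.
Tool frame: the origin (TCP) lies at the very end of the fingers, on their centre line; the grasp point (between the pads) lies 19 mm behind it; z points along the fingers, y is the line along which they close (so a half turn about z gives the same grasp; the last joint's range is limited). The gripper opens to 85 mm and grips with 20 to 120 N. Pads are 22 mm wide; open, the fingers measure 114 mm over their backs; the gripper's body (76 mm by 85 mm) begins 54 mm behind the grasp point. The pads swing forward as they close: fully open they stand 13 mm farther back than shut.
Start: joints at [59.857, 15.075, -2.767, 72.158, 0, 81.102], TCP at [0.19, 0.489, 0.231] pointing down, gripper open.
Joint ranges: [-151.79, 151.79], [-50.71, 97.33], [-67.44, 78.34], [-121.81, 120.89], [-77.56, 73.72], [-180, 180]. Speed limits (degrees/s): [108.29, 108.29, 147.25, 159.86, 180, 180].

## Interface

Orientations are given as a 3x3 rotation matrix whose columns are the frame's x, y, z axes.
In Python, from cell import * gives the robot as it stands.
- The arm moves only by the shell command python3 -m crank 'ROWS' [FORCE]. ROWS is text: rows parted by semicolons, each of 7 numbers parted by spaces: the turn, a rotation vector about the tool's x, y, z in degrees, then the shift along the tool's x, y, z in units of 25 mm (1.0 is 25 mm), then the closure, from -1 (fully open) to 1 (shut). In form: wx wy wz tx ty tz claw; .... A call has 1 to 12 rows; each row shifts and turns the commanded pose from where the row before left it, along the tool's axes as they then stand; what a row does not reach is not made up. A row lasts 1/8 s, in which the tool goes at most 62.5 mm and 10.7 degrees, less where a joint would pass 70% of its speed; a pose out of reach is approached as far as the arm can. A call is refused whole if a number of a shift passes 1 or a number of a turn 10.7, either way. A call with a gripper value outside its range is refused whole. The fingers move at their own pace and stop on an object; FORCE is the grip in N (left out, the last holds). Time passes only in rows, so rows that do not move let the fingers close. It gives the time, the measured TCP pose, the force, the opening and the grip force at its end, in the units of the state.
- get_obs(): the state, without advancing time (a new reading comes with each control period).
- capture(name): name is "scene" or "top" or "wrist"; returns the picture (400x640x3 uint8, blue, green, red); there is no depth.
- camera_info(name): a dict with "vfov" (degrees; the focal length in pixels is half the picture's height over the tangent of half this angle, whatever the lens; pixels are square), "cx", "cy" (the principal point, pixels), "k1" (the pictures are not rectified: a ray, as slopes to the right and down, at radius r is drawn at 1 + k1 r^2 times it, then the intrinsics apply), "rvec" (rotation vector, rad) and "tvec" (3), from world to camera coordinates, as OpenCV has them; the wrist camera has in their place "mount" (4x4, takes a point from camera to tool coordinates, whose origin is the TCP and whose axes are the flange's). Camera axes: x right, y down, z forward; pixel columns grow to the right and rows downward; lengths in m; the calibration is good to about 2 mm. A picture is of the moment at which its call begins: read the wrist's pose just before it. camera_info takes no time and is no camera call.
- sign_off(): hands the job in; it is judged then, once.
The state is a dict: "clock": time; "qpos": joint angles; "qd": joint speeds; "effort": joint torques, N m; "eef_pos": TCP position; "orientation": TCP orientation; "contact_force": force on the tool from outside, world axes, zero at the start; "wrist_torque": the same for the moment, N m; "width": finger opening in m; "gripper_force": force on a finger pad.
Only numpy, scipy, OpenCV 4.12 (cv2) and the standard library are available. Lean on these libraries where they do the work, as an engineer would, in place of code of your own. Each camera call takes 0.05 s, during which the arm holds its last target. There are 200 camera calls.

## Task

Make up the specimen pack on the sloped packing stand, from the bottom up and in this order: set the empty carrier squarely in the middle of the stand, resting on the slope and down against its bottom lip; drop the tube cradle over the carrier's handle onto the carrier's floor; lay the long tube in the cradle's long channel and the short tube in its short channel, both with the cap uphill so that the blood stays off the stoppers; last, lower the cover over the handle so that it lies flat on the carrier's rim. Leave the dropper bottle and the stapler where they are.

Things in the scene. Friction and masses are not known exactly. Their poses are not given: they have to be found in the camera images.
- stand: fixed grey sheet stand, 147 mm deep, 200 wide. Its flat top slopes at 12 deg down towards its -x (the robot) to a lip 14 mm high across the whole width; top at z 20 mm by the lip, 51 at the upper edge. Origin on the table under the middle, x to the uphill side, z up. A carrier at rest against the lip (its x uphill) has its origin at x 0, y 0, z 34 mm here, its z leaning 12 deg to the lip.
- carrier: white open tray, 130 (x) x 182 (y) mm, rim at z 38 mm, walls 3 mm, floor 4 mm thick. In the middle an upright handle blade, by which it is lifted: 8 mm thick in y, 60 mm long in x, up to z 52 mm, top edge rounded. Origin at the centre of the underside, z up. 0.25 kg.
- cradle: dark grey plate 116 (x) x 168 (y) x 5 mm, slot 16 x 70 (long in x) in its middle for the carrier's blade; collar round it 24 wide, 78 long, top z 32: lift by it. Channels along x: long (stops 107 apart) at y +52, short (86 apart) at y -52, middle x 0; a tube lies at z 11 on saddles at x -28 and +28 (10 thick; +x wider, for the cap), cheeks to z 21; fingers fit between. Origin: centre of underside.
- cover: clear flat cover with white edges, 134 (x) x 186 (y) x 3 mm, in its middle a slot 16 x 70 mm (long in x) that goes over the carrier's blade, with a white collar round it, 24 mm wide in y, 78 mm long in x, top at z 23 mm, by which it is lifted. Origin at the centre of the underside, z up. 0.1 kg.
- long_tube: longer, thicker blood tube, lying: 100 mm long along its y, body 16 mm across, cap 19 mm across and 24 mm long at its -y end. Grasp across the body at the origin. Origin under the middle of its length, on the surface it lies on; the axis is 9 mm above. 0.022 kg.
- short_tube: shorter, thinner blood tube, lying: 79 mm long along its y, body 13 mm across, cap 16 mm across and 19 mm long at its -y end. Grasp across the body at the origin. Origin under the middle of its length, on the surface it lies on; the axis is 7 mm above. 0.014 kg.
- dropper: small white dropper bottle with a blue cap, 24 mm across, 60 mm high, a bystander; origin under its centre.
- stapler: black stapler, 36 x 128 x 47 mm, a bystander; origin under its centre.
- long_mid (a point): point on the axis of the long tube, at the middle of its length; axes as the tube's. In its channel it stands 20 mm above the cradle's underside.
- short_mid (a point): point on the axis of the short tube, at the middle of its length; axes as the tube's. In its channel it stands 18 mm above the cradle's underside.

How it is judged (in metres and radians):
On the way, in this order (a step that is already met when the one before it is completed fails the run):
1. the carrier rests on the slope against the lip, released (x of carrier in the frame of stand between -0.007 and 0.011 m and y of carrier in the frame of stand between -0.015 and 0.015 m and z of carrier in the frame of stand between 0.0285 and 0.0405 m and angle between the y axis of carrier and the y axis of stand, either way round below 0.1 rad and angle between carrier's own z axis and vertical between 0.164 and 0.254 rad and contact force between the fingers and carrier below 0.2 N), for 0.2 s.
2. the cradle lies on the carrier's floor, released (x of carrier in the frame of stand between -0.007 and 0.011 m and y of carrier in the frame of stand between -0.015 and 0.015 m and z of carrier in the frame of stand between 0.0285 and 0.0405 m and angle between the y axis of carrier and the y axis of stand, either way round below 0.1 rad and angle between carrier's own z axis and vertical between 0.164 and 0.254 rad and x of cradle in the frame of carrier between -0.008 and 0.008 m and y of cradle in the frame of carrier between -0.008 and 0.008 m and z of cradle in the frame of carrier between 0.001 and 0.007 m and angle between the z axis of cradle and the z axis of carrier, either way round below 0.05 rad and contact force between the fingers and cradle below 0.2 N), for 0.2 s.
3. both tubes lie in their own channels, caps uphill, released (x of carrier in the frame of stand between -0.007 and 0.011 m and y of carrier in the frame of stand between -0.015 and 0.015 m and z of carrier in the frame of stand between 0.0285 and 0.0405 m and angle between the y axis of carrier and the y axis of stand, either way round below 0.1 rad and angle between carrier's own z axis and vertical between 0.164 and 0.254 rad and x of cradle in the frame of carrier between -0.008 and 0.008 m and y of cradle in the frame of carrier between -0.008 and 0.008 m and z of cradle in the frame of carrier between 0.001 and 0.007 m and angle between the z axis of cradle and the z axis of carrier, either way round below 0.05 rad and x of long_mid in the frame of cradle between -0.01 and 0.01 m and y of long_mid in the frame of cradle between 0.045 and 0.059 m and z of long_mid in the frame of cradle between 0.015 and 0.025 m and angle between the y axis of each of long_tube, short_tube and the x axis of cradle, either way round below 0.14 rad and angle between each of long_tube, short_tube's own y axis and vertical above 1.7 rad and x of short_mid in the frame of cradle between -0.01 and 0.01 m and y of short_mid in the frame of cradle between -0.059 and -0.045 m and z of short_mid in the frame of cradle between 0.0133 and 0.0233 m and contact force between the fingers and long_tube below 0.2 N and contact force between the fingers and short_tube below 0.2 N), for 0.2 s.
4. the cover lies flat on the rim, released (x of carrier in the frame of stand between -0.007 and 0.011 m and y of carrier in the frame of stand between -0.015 and 0.015 m and z of carrier in the frame of stand between 0.0285 and 0.0405 m and angle between the y axis of carrier and the y axis of stand, either way round below 0.1 rad and angle between carrier's own z axis and vertical between 0.164 and 0.254 rad and x of cover in the frame of carrier between -0.009 and 0.009 m and y of cover in the frame of carrier between -0.008 and 0.008 m and z of cover in the frame of carrier between 0.035 and 0.041 m and angle between the z axis of cover and the z axis of carrier, either way round below 0.04 rad and contact force between the fingers and cover below 0.2 N), for 0.2 s.
At the end, for the whole second after the job is handed in: Carrier on the slope against the lip (9 mm along, 15 mm across, 0.1 rad), cradle flat on its floor, each tube in its own channel (10 mm along, 7 mm across), caps uphill, cover flat on the rim (3 mm) with the blade through its slot; all released and at rest (all of step 4 and x of cradle in the frame of carrier between -0.008 and 0.008 m and y of cradle in the frame of carrier between -0.008 and 0.008 m and z of cradle in the frame of carrier between 0.001 and 0.007 m and angle between the z axis of cradle and the z axis of carrier, either way round below 0.05 rad and x of long_mid in the frame of cradle between -0.01 and 0.01 m and y of long_mid in the frame of cradle between 0.045 and 0.059 m and z of long_mid in the frame of cradle between 0.015 and 0.025 m and angle between the y axis of each of long_tube, short_tube and the x axis of cradle, either way round below 0.14 rad and angle between each of long_tube, short_tube's own y axis and vertical above 1.7 rad and x of short_mid in the frame of cradle between -0.01 and 0.01 m and y of short_mid in the frame of cradle between -0.059 and -0.045 m and z of short_mid in the frame of cradle between 0.0133 and 0.0233 m and contact force between the fingers and carrier below 0.2 N and contact force between the fingers and cradle below 0.2 N and contact force between the fingers and long_tube below 0.2 N and contact force between the fingers and short_tube below 0.2 N and linear speed of each of carrier, cradle, long_tube, short_tube, cover below 0.02 m/s); the robot touches nothing.
It fails at once if a bystander (dropper bottle, stapler) is moved more than 30 mm (distance of any of dropper, stapler from where it was at the start of the episode above 0.03 m).
It fails at once if the dropper bottle is tipped over (angle between dropper's own z axis and vertical above 0.6 rad).
It also fails if it takes over 112 s, if anything falls off the work surface, if the arm or the gripper's body presses on something with over 40 N, if the wrist force passes 120 N, or if a joint passes its speed limit or range.

## Working session

There is one attempt and no reset: what is moved stays moved. The work goes in short steps, Python scripts to look and compute and a shell command to move; the robot and the scene stay as the last step left them, time stands still between calls to the robot, and variables do not carry over. Pictures are saved under pics/ and viewed, at most 15 in all, crops included, and the job is handed in when it is done.

```bash
ls; mkdir -p pics; python3 - <<'E'
from cell import *
import cv2
print(get_obs())
for n in ("scene","top","wrist"):
    print(n,camera_info(n)); cv2.imwrite(f"pics/{n}0.png",capture(n))
E
```

```text
pics
{'clock': 0.0, 'qpos': array([ 5.98579163e+01,  1.50985142e+01, -2.80631641e+00,  7.21592654e+01,
        1.03099083e-03,  8.11025433e+01]), 'qd': array([ 0.11375722, -0.01654088, -0.12819926, -0.01463297, -0.1197303 ,
        0.03880552]), 'effort': array([-8.35414085e-05, -6.37608361e+01,  3.84563684e+01,  1.38032614e-02,
       -1.72570999e-04,  1.71645200e-05]), 'eef_pos': array([0.19007558, 0.48905937, 0.23081165]), 'orientation': array([[-9.32041795e-01,  3.62350326e-01, -5.77304174e-04],
       [ 3.62350736e-01,  9.32041322e-01, -9.58383618e-04],
       [ 1.90800729e-04, -1.10244018e-03, -9.99999374e-01]]), 'contact_force': array([1.05456637, 0.18904149, 0.00364465]), 'wrist_torque': array([ 0.05896347, -0.01927734, -0.00228347]), 'gripper_force': 0.0, 'width': 0.08569827617719072}
scene {'vfov': 43.03443725725941, 'cx': 311.96989008009507, 'cy': 194.6768678259797, 'k1': 0.038004639302472144, 'rvec': array([ 2.30960801, -0.92240195,  0.33525912]), 'tvec': array([-0.40807   ,  0.30831363,  1.16850255])}
top {'vfov': 55.107440001292055, 'cx': 322.3683243985871, 'cy': 197.95586034293112, 'k1': -0.033269667394579594, 'rvec': array([ 2.12775869, -2.08845537,  0.22027032]), 'tvec': array([-0.02678349,  0.5615937 ,  1.24852097])}
wrist {'vfov': 65.35143305752617, 'cx': 317.75125368511914, 'cy': 201.4443589457245, 'k1': -0.0012179266291337352, 'mount': array([[ 1.30384650e-03, -9.66062732e-01, -2.58304273e-01,
         6.55147635e-02],
       [ 9.99998964e-01,  1.10207473e-03,  9.25930550e-04,
        -8.61103488e-04],
       [-6.09836385e-04, -2.58305213e-01,  9.66063168e-01,
        -1.43216560e-01],
       [ 0.00000000e+00,  0.00000000e+00,  0.00000000e+00,
         1.00000000e+00]])}
```

View pics/top0.png

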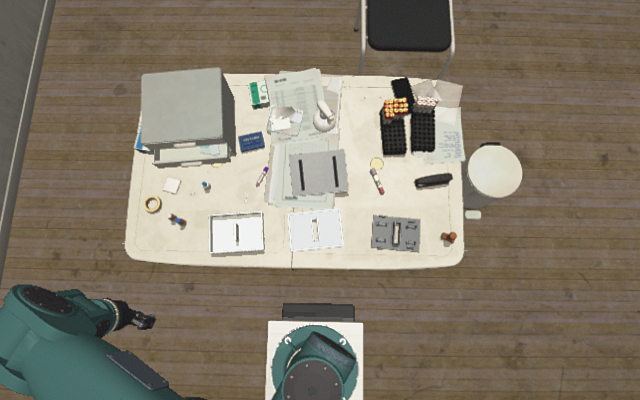

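View pics/scene0.png

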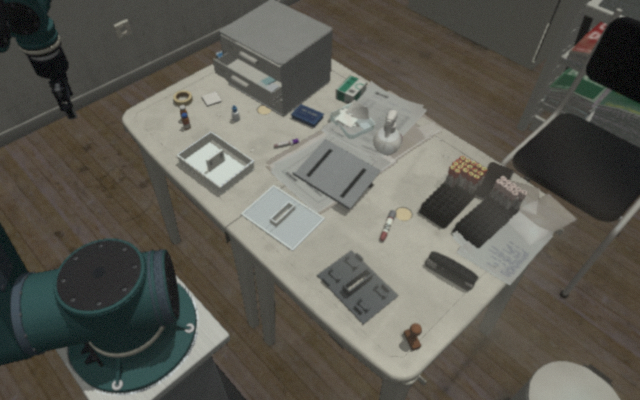

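The top view shows the carrier at (237,233), cover (315,230), cradle (396,233), stand (318,172), short tube with a purple cap (262,176), long tube with a red cap (377,181), stapler (433,181) and dropper at about (205,184).

```bash
cat > h.py <<'E'
from cell import *
import cv2, numpy as np
from scipy.spatial.transform import Rotation as Rn
def cam(n,o=None):
    i=camera_info(n); f=200/np.tan(np.radians(i["vfov"]/2))
    if n=="wrist":
        M=i["mount"]; o=o or get_obs(); R=o["orientation"]@M[:3,:3]; c=o["eef_pos"]+o["orientation"]@M[:3,3]
    else:
        R=cv2.Rodrigues(i["rvec"])[0].T; c=-R@i["tvec"]
    return dict(f=f,cx=i["cx"],cy=i["cy"],k=i["k1"],R=R,c=c)
def ray(C,p):
    d=np.array([(p[0]-C["cx"])/C["f"],(p[1]-C["cy"])/C["f"]]); u=d.copy()
    for _ in range(20): u=d/(1+C["k"]*(u@u))
    v=C["R"]@np.r_[u,1]; return v/np.linalg.norm(v)
def proj(C,P):
    q=C["R"].T@(np.asarray(P)-C["c"]); u=q[:2]/q[2]; u=u*(1+C["k"]*(u@u)); return C["f"]*u+[C["cx"],C["cy"]]
def plane(C,p,z):
    v=ray(C,p); return C["c"]+v*(z-C["c"][2])/v[2]
def tri(*cp):  # (C,p) pairs -> point, residual
    A=0;b=0
    for C,p in cp:
        v=ray(C,p); M=np.eye(3)-np.outer(v,v); A=A+M; b=b+M@C["c"]
    P=np.linalg.solve(A,b)
    return P,[round(1e3*np.linalg.norm(np.cross(P-C["c"],ray(C,p))),2) for C,p in cp]
def shot(n,name):
    o=get_obs(); C=cam(n,o); im=capture(n); cv2.imwrite(f"pics/{name}.png",im)
    np.save(f"pics/{name}.npy",np.array([C],dtype=object),allow_pickle=True); return im,C
def load(name): return cv2.imread(f"pics/{name}.png"),np.load(f"pics/{name}.npy",allow_pickle=True)[0]
def Rt(yaw=0,tilt=0): # tool: y=+Y turned by yaw, z down; tilt: leaning like the stand (deg)
    return (Rn.from_euler("z",yaw,degrees=True)*Rn.from_euler("y",-tilt,degrees=True)).as_matrix()@np.diag([-1.,1,-1])
def to(P,R=None):
    o=get_obs(); O=o["orientation"]; R=O if R is None else R
    w=np.degrees(Rn.from_matrix(O.T@R).as_rotvec())
    print("clk",round(o["clock"],2),"pos",o["eef_pos"].round(4),"w",round(o["width"],4),"| turn",w.round(2),"shift now-axes",(O.T@(P-o["eef_pos"])/.025).round(2),"new-axes",(R.T@(P-o["eef_pos"])/.025).round(2))
E
python3 - <<'E'
from h import *
T=cam("top"); 
for n,p,z in [("carrier",(237,233),.038),("cover",(315,230),.003),("cradle",(396,233),.005),("stand",(318,172),.035),("short",(262,176),.007),("long",(377,181),.009),("stapler",(433,181),.04),("drop",(205,184),.05),("base",(315,370),.0),("blue",(178,220),.03)]: print(n,plane(T,p,z).round(3))
to(np.array([.3,.2,.25]),Rt())
E
```

```text
carrier [0.439 0.273 0.038]
cover [0.459 0.008 0.003]
cradle [ 0.453 -0.276  0.005]
stand [0.661 0.001 0.035]
short [0.65  0.203 0.007]
long [ 0.639 -0.211  0.009]
stapler [ 0.634 -0.403  0.04 ]
drop [0.606 0.393 0.05 ]
base [-0.002 -0.003  0.   ]
blue [0.481 0.483 0.03 ]
clk 0.15 pos [0.1901 0.4892 0.2309] w 0.0854 | turn [-4.000e-02 -2.000e-02 -2.124e+01] shift now-axes [-8.29 -9.19 -0.76] new-axes [ -4.4  -11.57  -0.76]
```

```bash
python3 - <<'E'
from h import *
im=cv2.imread("pics/top0.png")[130:280,120:480]
cv2.imwrite("pics/topc.png",cv2.resize(im,None,fx=2.2,fy=2.2,interpolation=cv2.INTER_CUBIC))
E
```

```text
(no output)
```

View pics/topc.png

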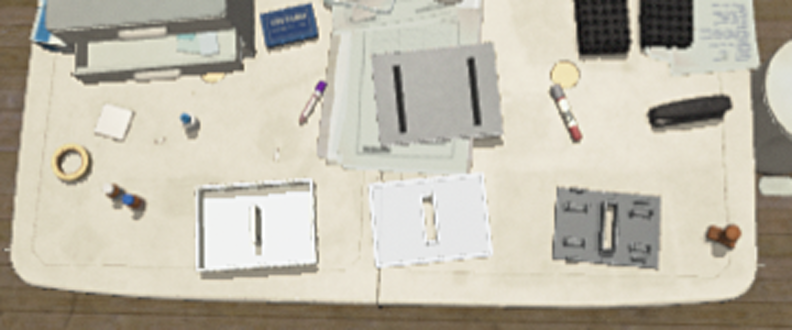

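Top crop: short tube's purple cap lies at the far end (320,86); the long tube is red at the near end (575,135) and grey at the far end (557,92), so its cap end has to be checked with the wrist camera. Now to the carrier, taking wrist pictures from two places.

```bash
python3 -m crank '0 0 -10.6 0 0 0 -1; 0 0 -10.6 0 0 0 -1; 0 0 0 -1 -0.8 0.2 -1; 0 0 0 -1 -0.8 0.2 -1; 0 0 0 -1 -0.8 0.2 -1; 0 0 0 -1 -0.8 0.2 -1; 0 0 0 -1 -0.8 0.2 -1; 0 0 0 -1 -0.8 0.2 -1; 0 0 0 -0.5 -0.3 0 -1; 0 0 0 0 0 0 -1' && python3 -c "
from h import *
shot('wrist','w1')" && python3 -m crank '0 0 0 -0.6 -1 0 -1; 0 0 0 -0.6 -1 0 -1; 0 0 0 -0.6 -1 0 -1; 0 0 0 -0.6 -1 0 -1; 0 0 0 0 0 0 -1; 0 0 0 0 0 0 -1' && python3 -c "
from h import *
shot('wrist','w2')
to(np.array([.44,.27,.2]),Rt())"
```

```text
clock: 1.4
eef_pos: [0.353, 0.3616, 0.2013]
orientation: [[-1.0, 0.002, -0.0], [0.002, 1.0, 0.0], [0.0, 0.0, -1.0]]
contact_force: [-0.5, 0.4, 0.1]
width: 0.0856
gripper_force: 0.0
clock: 2.2
eef_pos: [0.412, 0.2624, 0.2014]
orientation: [[-1.0, 0.0, -0.0], [0.0, 1.0, 0.0], [0.0, 0.0, -1.0]]
contact_force: [-0.8, -0.4, -0.2]
width: 0.0855
gripper_force: 0.0
clk 2.25 pos [0.4119 0.2625 0.2014] w 0.0854 | turn [ 0.01 -0.    0.02] shift now-axes [-1.12  0.3   0.06] new-axes [-1.12  0.3   0.06]
```

View pics/w2.png

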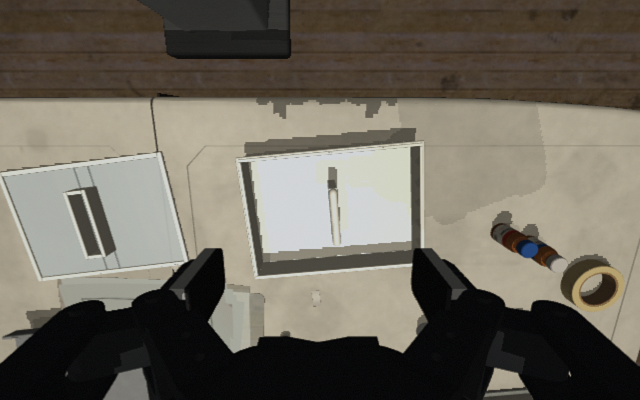

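The wrist picture shows the carrier's rim corners at about (237,157), (423,143), (428,262), (257,277), the blade top from (332,185) to (336,243), and the cover at the left, turned some degrees.

```bash
cat >> h.py <<'E'
def quad(mask,seed):
    """hull of the connected blob whose bounding contour holds seed -> 4 corners (subpixel by edge line fits)"""
    cs,_=cv2.findContours(mask.astype(np.uint8),cv2.RETR_EXTERNAL,cv2.CHAIN_APPROX_NONE)
    cs=[c for c in cs if cv2.pointPolygonTest(cv2.convexHull(c),seed,False)>=0 and cv2.contourArea(cv2.convexHull(c))>300]
    c=max(cs,key=cv2.contourArea); h=cv2.convexHull(c)
    for e in np.linspace(2,40,77):
        q=cv2.approxPolyDP(h,e,True)
        if len(q)<=4: break
    q=q[:,0].astype(float); pts=c[:,0].astype(float); L=[]
    for i in range(len(q)):
        a,b=q[i],q[(i+1)%len(q)]; d=(b-a)/np.linalg.norm(b-a); n=np.array([-d[1],d[0]])
        s=(pts-a)@d/np.linalg.norm(b-a); k=(abs((pts-a)@n)<3)&(s>.1)&(s<.9)
        vx,vy,x,y=cv2.fitLine(pts[k].astype(np.float32),cv2.DIST_HUBER,0,.01,.01).ravel(); L.append(np.cross([x,y,1],[x+vx,y+vy,1]))
    out=[]
    for i in range(len(L)):
        p=np.cross(L[i-1],L[i]); out.append(p[:2]/p[2])
    out=np.array(out); return out
E
python3 - <<'E'
from h import *
a,Ca=load("w1"); b,Cb=load("w2")
print("table",b[300,300],b[200,470],"floor",b[200,290],"rim",b[151,330],b[145,425],b[270,340],"bladetop",b[200,332],b[230,334])
for n,im,C in (("w1",a,Ca),("w2",b,Cb)):
    s=proj(C,[.44,.273,.038]); hsv=cv2.cvtColor(im,cv2.COLOR_BGR2HSV)
    m=(im.min(2)>200)
    print(n,s.round(0)); 
    q=quad(m,(float(s[0]),float(s[1]))); print(q.round(1).tolist()); print([plane(C,p,.038).round(4).tolist() for p in q])
E
```

```text
table [142 162 170] [130 147 156] floor [215 213 210] rim [157 172 175] [121 137 145] [209 213 211] bladetop [204 212 210] [190 205 204]
w1 [236. 265.]
[[321.2, 200.2], [331.1, 316.1], [159.4, 277.6], [146.1, 215.9]]
[[0.3679, 0.3647, 0.038], [0.5031, 0.3762, 0.038], [0.4549, 0.1888, 0.038], [0.3844, 0.1844, 0.038]]
w2 [328. 213.]
[[-218.1, 202.0], [864.9, 202.0], [270.8, 251.3], [248.0, 159.8]]
[[0.4293, -0.2846, 0.038], [0.4283, 0.8224, 0.038], [0.4832, 0.2122, 0.038], [0.386, 0.1934, 0.038]]
```

```bash
python3 - <<'E'
from h import *
v=[]
for n in ("w1","w2"):
    im,C=load(n)
    s=proj(C,[.44,.273,.038]); hsv=cv2.cvtColor(im,cv2.COLOR_BGR2HSV)
    m=((hsv[...,1]<20)&(im.max(2)>175)|(im.min(2)>185)).astype(np.uint8)
    x,y=s.astype(int); m[:, :x-125]=0; m[:,x+125:]=0
    m=cv2.morphologyEx(m,cv2.MORPH_CLOSE,np.ones((3,3)))
    q=quad(m,(float(s[0]),float(s[1]))); print(n,q.round(1).tolist()); 
    print([plane(C,p,.038).round(4).tolist() for p in q])
    c=im[y-90:y+90,x-125:x+125].copy(); mm=cv2.cvtColor(m*255,cv2.COLOR_GRAY2BGR)[y-90:y+90,x-125:x+125]
    v.append(np.hstack([c,mm[:, :0]])); print("crop origin",x-125,y-90)
cv2.imwrite("pics/c12.png",cv2.resize(np.hstack(v),(800,int(180*800/500)),interpolation=cv2.INTER_CUBIC))
E
```

```text
w1 [[331.4, 310.7], [236.7, 318.8], [200.2, 303.6], [132.1, 216.5], [320.9, 199.9]]
[[0.4963, 0.3764, 0.038], [0.5066, 0.2693, 0.038], [0.487, 0.2301, 0.038], [0.3851, 0.1698, 0.038], [0.3676, 0.3645, 0.038]]
crop origin 110 175
w2 [[421.0, 143.9], [421.0, 263.7], [256.4, 277.6], [237.2, 158.5]]
[[0.3703, 0.3622, 0.038], [0.4975, 0.3732, 0.038], [0.5141, 0.1954, 0.038], [0.3847, 0.1829, 0.038]]
crop origin 203 122
```

View pics/c12.png

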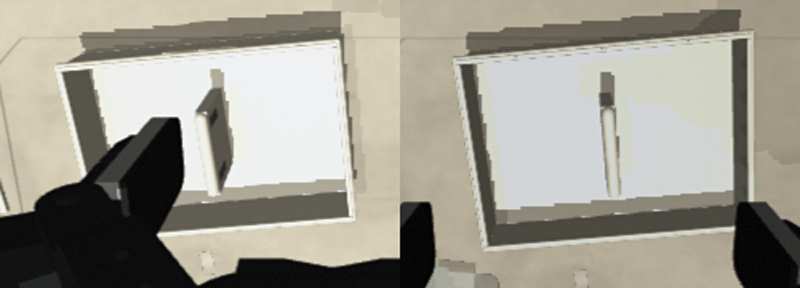

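Crops (scale 1.6): blade top runs from (606,107) to (614,193) in the right one and (203,110) to (215,193) in the left one; rim corners at (456,60), (752,33), (486,248) and (58,68), (341,40), (353,218).

```bash
python3 - <<'E'
from h import *
_,A=load("w1"); _,B=load("w2")
f1=lambda x,y:(x/1.6+110,y/1.6+175); f2=lambda x,y:((x-400)/1.6+203,y/1.6+122)
for n,a,b in [("bn",(203,110),(606,107)),("bf",(215,193),(614,193)),("NL",(58,68),(456,60)),("NR",(341,40),(752,33))]:
    print(n,tri((A,f1(*a)),(B,f2(*b))))
NL,NR,FL=[plane(B,f2(*p),.038) for p in ((456,60),(752,33),(486,248))]; FR=plane(A,f1(353,218),.038); NLa,NRa=[plane(A,f1(*p),.038) for p in ((58,68),(341,40))]
print(NL,NLa,NR,NRa,FL,FR)
print("centre",(NL+NR)/2/2+(FL+FR)/4,(FL+NR)/2,(NLa+FR)/2,"yaw",np.degrees(np.arctan2(*((NR-NL)[:2]*[-1,1]))),np.degrees(np.arctan2(*(FR-FL)[:2]*[-1,1])),np.degrees(np.arctan2(*(FL-NL)[[1,0]])))
E
```

```text
bn (array([0.41485558, 0.27609974, 0.03915356]), [np.float64(0.02), np.float64(0.02)])
bf (array([0.47017002, 0.28203227, 0.04749772]), [np.float64(0.97), np.float64(0.97)])
NL (array([0.38603926, 0.18371984, 0.03742064]), [np.float64(0.39), np.float64(0.39)])
NR (array([0.3697543 , 0.36678272, 0.0298811 ]), [np.float64(0.07), np.float64(0.07)])
[0.38563301 0.18366462 0.038     ] [0.3861823 0.1842591 0.038    ] [0.36909048 0.36403327 0.038     ] [0.3676827  0.36666635 0.038     ] [0.51340409 0.19577167 0.038     ] [0.49692611 0.37558068 0.038     ]
centre [0.44126342 0.27976256 0.038     ] [0.44124728 0.27990247 0.038     ] [0.4415542  0.27991989 0.038     ] yaw 5.240228697588678 5.236051889659457 5.412946749397878
```

Carrier found: centre (0.441, 0.280), yaw 5.3°, heights agree with the text. Now look at the stand, tubes, cover and cradle from two places.

```bash
python3 -m crank '0 0 0 -0.9 -0.54 -0.27 -1; 0 0 0 -0.9 -0.54 -0.27 -1; 0 0 0 -0.9 -0.54 -0.27 -1; 0 0 0 -0.9 -0.54 -0.27 -1; 0 0 0 -0.9 -0.54 -0.27 -1; 0 0 0 -0.9 -0.54 -0.27 -1; 0 0 0 -0.9 -0.54 -0.27 -1; 0 0 0 -0.9 -0.54 -0.27 -1; 0 0 0 -0.9 -0.54 -0.27 -1; 0 0 0 -0.9 -0.54 -0.27 -1; 0 0 0 -0.9 -0.54 -0.27 -1; 0 0 0 0 0 0 -1' && python3 -m crank '0 0 0 -0.3 0 0 -1; 0 0 0 0 0 0 -1' >/dev/null && python3 -c "
from h import *
shot('wrist','w3')" && python3 -m crank '0 0 0 0 -1 0 -1; 0 0 0 0 -1 0 -1; 0 0 0 0 -1 0 -1; 0 0 0 0 -1 0 -1; 0 0 0 0 -1 0 -1; 0 0 0 0 -1 0 -1; 0 0 0 0 -1 0 -1; 0 0 0 0 -1 0 -1; 0 0 0 0 0 0 -1; 0 0 0 0 0 0 -1' && python3 -c "
from h import *
shot('wrist','w4')
to(np.array([.44,.27,.2]),Rt())
a,_=load('w3'); b,_=load('w4')
cv2.imwrite('pics/w34.png',np.vstack([a[:300],b[:300]]))"
```

```text
clock: 3.75
eef_pos: [0.6609, 0.1133, 0.275]
orientation: [[-1.0, 0.001, -0.0], [0.001, 1.0, 0.0], [0.0, 0.0, -1.0]]
contact_force: [-0.6, 0.9, -0.2]
width: 0.0852
gripper_force: 0.0
clock: 5.3
eef_pos: [0.6673, -0.087, 0.2755]
orientation: [[-1.0, 0.001, -0.0], [0.001, 1.0, 0.0], [0.0, 0.0, -1.0]]
contact_force: [0.0, -0.0, -0.7]
width: 0.0855
gripper_force: 0.0
clk 5.35 pos [ 0.6673 -0.0866  0.2755] w 0.0855 | turn [ 0.01  0.   -0.02] shift now-axes [ 9.1  14.26  3.02] new-axes [ 9.09 14.26  3.02]
```

View pics/w34.png

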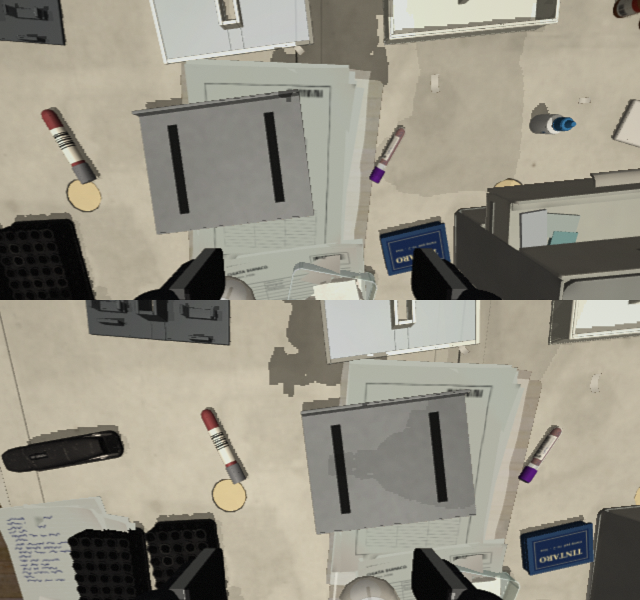

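Upper half (w3): stand corners about (133,111), (298,92), (313,215), (158,233); long tube (42,112)–(93,180), grey end uphill; short tube (403,127)–(374,180), purple cap uphill. Lower half (w4, rows offset 300): stand (303,412), (466,394), (476,515), (316,532).

```bash
python3 - <<'E'
from h import *
cr=[]
Q={}
for n,s,l,sh in (("w3",(225,160),(68,146),(388,153)),("w4",(390,165),(223,145),(540,153))):
    im,C=load(n); hsv=cv2.cvtColor(im,cv2.COLOR_BGR2HSV)
    print(n,im[s[1],s[0]],"paper",im[s[1]-75,s[0]+20]) 
    m=((hsv[...,1]<20)&(hsv[...,2]>75)&(hsv[...,2]<152)).astype(np.uint8)
    m[:s[1]-80]=0; m[s[1]+90:]=0; m=cv2.morphologyEx(m,cv2.MORPH_OPEN,np.ones((3,3)))
    q=quad(m,s); q=q[np.argsort(np.arctan2(*(q-q.mean(0)).T))]; Q[n]=(C,q); print(q.round(1).tolist())
    for p in (l,sh): cr.append(cv2.resize(im[p[1]-50:p[1]+50,p[0]-50:p[0]+50],(400,400),interpolation=cv2.INTER_CUBIC)[:300])
cv2.imwrite("pics/t.png",np.vstack([np.hstack(cr[:2]),np.hstack(cr[2:])]))
(A,qa),(B,qb)=Q["w3"],Q["w4"]
if len(qa)==len(qb):
    for a,b in zip(qa,qb): print(tri((A,a),(B,b)))
E
```

```text
w3 [132 137 139] paper [146 158 155]
[[139.8, 116.2], [157.5, 233.2], [313.1, 214.7], [298.5, 95.0]]
w4 [126 130 132] paper [164 177 175]
[[302.5, 117.3], [317.0, 233.1], [475.3, 214.4], [463.0, 89.6]]
(array([ 0.60014469, -0.10615808,  0.01995279]), [np.float64(0.57), np.float64(0.57)])
(array([ 0.74158145, -0.08816018,  0.04967067]), [np.float64(0.11), np.float64(0.11)])
(array([0.71673424, 0.10770169, 0.05047888]), [np.float64(0.14), np.float64(0.14)])
(array([0.57112546, 0.08964396, 0.01687022]), [np.float64(3.14), np.float64(3.14)])
```

View pics/t.png

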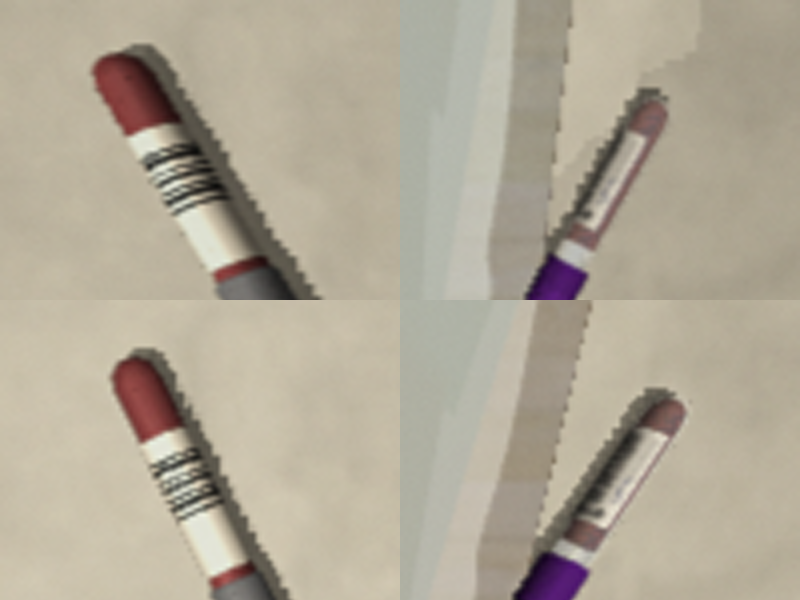

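The rounded red end is the tube's bottom and the grey part its cap, so both caps already lie uphill. The stand's far corners triangulate to z 50 mm as expected. Compute stand pose and the move to the carrier.

```bash
cat >> h.py <<'E'
CAR=np.array([.4413,.2799,0]); CARY=5.3
FL=np.array([.7416,-.0882]);FR=np.array([.7167,.1077])
STY=7.2; S=(FL+FR)/2; sx=np.array([np.cos(np.radians(STY)),np.sin(np.radians(STY))]); ST=np.r_[S-.0735*sx,0]
Rs=Rn.from_euler("z",STY,degrees=True).as_matrix()
Rc=Rs@Rn.from_euler("y",-12,degrees=True).as_matrix()   # carrier axes on the stand
def onstand(p,d=(0,0,0)): # p in the placed carrier's frame; d extra shift in that frame
    return ST+Rs@[0,0,.034]+Rc@(np.asarray(p)+d)
E
python3 - <<'E'
from h import *
print("stand",ST.round(4))
_,A=load("w3");_,B=load("w4")
for a,b in (((133,111),(303,112)),((298,92),(466,94))):
    P,r=tri((A,a),(B,b)); print(P.round(4),r,"stand frame",(Rs.T@(P-ST)).round(4))
print("centre, planes lip z.034:",[(Rs.T@(plane(C,p,.034)-ST)).round(4).tolist() for C,p in ((A,(133,111)),(A,(298,92)),(B,(303,112)),(B,(466,94)))])
to(CAR+[0,0,.12],Rt(CARY))
E
```

```text
stand [6.562e-01 5.000e-04 0.000e+00]
[ 0.5942 -0.1048  0.0354] [np.float64(0.48), np.float64(0.48)] stand frame [-0.0748 -0.0967  0.0354]
[0.5726 0.0898 0.0262] [np.float64(1.08), np.float64(1.08)] stand frame [-0.0718  0.099   0.0262]
centre, planes lip z.034: [[-0.0754, -0.0974, 0.034], [-0.0722, 0.0995, 0.034], [-0.0743, -0.0968, 0.034], [-0.0706, 0.0952, 0.034]]
clk 5.35 pos [ 0.6673 -0.0866  0.2755] w 0.0855 | turn [ 0.01  0.   -5.32] shift now-axes [ 9.05 14.66  6.22] new-axes [ 7.65 15.43  6.22]
```

```bash
python3 -m crank '0 0 -5.3 0 0 0 -1; 0 0 0 0.48 0.96 0.39 -1; 0 0 0 0.48 0.96 0.39 -1; 0 0 0 0.48 0.96 0.39 -1; 0 0 0 0.48 0.96 0.39 -1; 0 0 0 0.48 0.96 0.39 -1; 0 0 0 0.48 0.96 0.39 -1; 0 0 0 0.48 0.96 0.39 -1; 0 0 0 0.48 0.96 0.39 -1; 0 0 0 0.48 0.96 0.39 -1; 0 0 0 0.48 0.96 0.39 -1; 0 0 0 0.48 0.96 0.39 -1' >/dev/null && python3 -m crank '0 0 0 0.48 0.96 0.39 -1; 0 0 0 0.48 0.96 0.39 -1; 0 0 0 0.48 0.96 0.39 -1; 0 0 0 0.48 0.96 0.39 -1; 0 0 0 0.48 0.96 0.39 -1; 0 0 0 0 0 0 -1; 0 0 0 0 0 0 -1' && python3 -c "
from h import *
to(CAR+[0,0,.02],Rt(CARY))"
```

```text
clock: 7.72
eef_pos: [0.4411, 0.2779, 0.1198]
orientation: [[-0.996, -0.092, 0.0], [-0.092, 0.996, 0.0], [-0.0, 0.0, -1.0]]
contact_force: [1.1, 0.3, 0.3]
width: 0.0857
gripper_force: 0.0
clk 7.72 pos [0.4411 0.2779 0.1198] w 0.0857 | turn [0.   0.03 0.  ] shift now-axes [-0.01  0.08  3.99] new-axes [-0.02  0.08  3.99]
```

```bash
python3 -m crank '0 0 0 0 0.08 0.9 -1; 0 0 0 0 0 0.9 -1; 0 0 0 0 0 0.9 -1; 0 0 0 0 0 0.7 -1; 0 0 0 0 0 0.55 -1; 0 0 0 0 0 0 -1; 0 0 0 0 0 0 1; 0 0 0 0 0 0 1; 0 0 0 0 0 0 1; 0 0 0 0 0 0 1; 0 0 0 0 0 0 1; 0 0 0 0 0 0 1' 50 && python3 -m crank '0 0 0 0 0 -0.4 1; 0 0 0 0 0 -0.9 1; 0 0 0 0 0 -0.9 1; 0 0 0 0 0 -0.9 1; 0 0 0 0 0 -0.9 1; 0 0 0 0 0 -0.9 1; 0 0 0 0 0 -0.6 1; 0 0 0 0 0 0 1' && python3 -c "
from h import *
to(onstand([0,0,.02],[.004,0,.06]),Rt(STY,12))
shot('scene','s1')"
```

```text
clock: 9.22
eef_pos: [0.4408, 0.2798, 0.021]
orientation: [[-0.996, -0.092, 0.0], [-0.092, 0.996, 0.0], [-0.0, 0.0, -1.0]]
contact_force: [-0.6, -0.3, 5.9]
width: 0.0072
gripper_force: 49.6
clock: 10.22
eef_pos: [0.4411, 0.2799, 0.1593]
orientation: [[-0.996, -0.092, 0.002], [-0.092, 0.996, 0.001], [-0.002, 0.001, -1.0]]
contact_force: [-0.0, 0.0, -2.5]
width: 0.0071
gripper_force: 48.9
clk 10.22 pos [0.4411 0.2799 0.1593] w 0.0071 | turn [ -0.17 -11.9   -1.94] shift now-axes [ -7.03 -11.93   1.86] new-axes [ -6.1  -12.17   3.19]
```

```bash
python3 -m crank '0 -4 -0.6 0 0 0 1; 0 -4 -0.6 0 0 0 1; -0.1 -4 -0.6 0 0 0 1; 0 0 0 -0.43 -0.87 0.1 1; 0 0 0 -0.43 -0.87 0.1 1; 0 0 0 -0.43 -0.87 0.1 1; 0 0 0 -0.43 -0.87 0.1 1; 0 0 0 -0.43 -0.87 0.2 1; 0 0 0 -0.43 -0.87 0.2 1; 0 0 0 -0.43 -0.87 0.2 1; 0 0 0 -0.43 -0.87 0.2 1; 0 0 0 -0.43 -0.87 0.3 1' > /dev/null && python3 -m crank '0 0 0 -0.43 -0.87 0.3 1; 0 0 0 -0.43 -0.87 0.3 1; 0 0 0 -0.43 -0.87 0.3 1; 0 0 0 -0.43 -0.87 0.3 1; 0 0 0 -0.43 -0.87 0.3 1; 0 0 0 0 0 0 1; 0 0 0 0 0 0 1' && python3 -c "
from h import *
to(onstand([0,0,.021],[.003,0,.003]),Rt(STY,12))
print(get_obs()['contact_force'],get_obs()['wrist_torque'])
shot('scene','s2')"
```

```text
clock: 12.65
eef_pos: [0.6397, -0.0027, 0.1165]
orientation: [[-0.971, -0.123, 0.206], [-0.12, 0.992, 0.024], [-0.207, -0.001, -0.978]]
contact_force: [-0.2, 0.6, -2.5]
width: 0.0072
gripper_force: 49.0
clk 12.65 pos [ 0.6397 -0.0027  0.1165] w 0.0072 | turn [-0.11 -0.03 -0.13] shift now-axes [-0.09  0.05  2.41] new-axes [-0.09  0.04  2.41]
[-0.17390522  0.5806226  -2.52886205] [-0.0354527   0.2735205   0.00532518]
```

```bash
python3 -m crank '0 0 0 -0.09 0.05 0.5 1; 0 0 0 0 0 0.7 1; 0 0 0 0 0 0.6 1; 0 0 0 0 0 0.4 1; 0 0 0 0 0 0.2 1; 0 0 0 0 0 0 1' && python3 -c "
from h import *
im,_=shot('scene','s3'); cv2.imwrite('pics/s3c.png',cv2.resize(im[110:260,230:450],(733,500)))
to(onstand([0,0,.021],[.003,0,.0]),Rt(STY,12))"
```

```text
clock: 13.45
eef_pos: [0.6541, 0.0005, 0.0583]
orientation: [[-0.971, -0.123, 0.206], [-0.121, 0.992, 0.024], [-0.208, -0.002, -0.978]]
contact_force: [-1.1, 0.3, -2.0]
width: 0.0068
gripper_force: 49.1
clk 13.5 pos [6.543e-01 4.000e-04 5.870e-02] w 0.0071 | turn [-0.12  0.01 -0.12] shift now-axes [ 0.01 -0.01  0.14] new-axes [ 0.01 -0.01  0.14]
```

View pics/s3c.png

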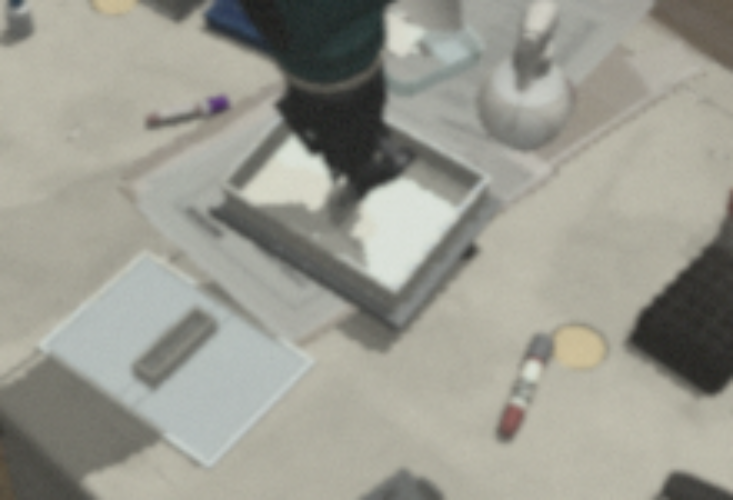

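The carrier hangs level with the slope just over the stand, inside the lip (lip seam from about (215,210) to (395,325) in the crop). Lower to contact, release, back off.

```bash
python3 -m crank '0 0 0 0 0 0.08 1; 0 0 0 0 0 0.06 1; 0 0 0 0 0 0 1' && python3 -m crank '0 0 0 0 0 0 -0.7; 0 0 0 0 0 0 -0.7; 0 0 0 0 0 0 -0.7; 0 0 0 0 0 0 -0.7; 0 0 0 0 0 0 -0.7; 0 0 0 0 0 0 -0.7' && python3 -m crank '0 0 0 0 0 -0.5 -0.7; 0 0 0 0 0 -1 -0.7; 0 0 0 0 0 -1 -0.7; 0 0 0 0 0 -1 -0.7; 0 0 0 0 0 -1 -1; 0 0 0 0 0 -1 -1; 0 0 0 -1 0 -1 -1; 0 0 0 -1 0 0 -1; 0 0 0 0 0 0 -1' && python3 -c "
from h import *
shot('wrist','w5')
to(np.array([.5,-.13,.25]),Rt())"
```

```text
clock: 13.88
eef_pos: [0.655, 0.0004, 0.0564]
orientation: [[-0.97, -0.123, 0.208], [-0.121, 0.992, 0.024], [-0.209, -0.002, -0.978]]
contact_force: [-9.1, -0.5, 15.4]
width: 0.0076
gripper_force: 51.9
clock: 14.62
eef_pos: [0.6549, 0.0005, 0.055]
orientation: [[-0.971, -0.123, 0.206], [-0.121, 0.992, 0.024], [-0.208, -0.002, -0.978]]
contact_force: [0.3, -0.9, 0.7]
width: 0.0724
gripper_force: 0.0
clock: 15.75
eef_pos: [0.6708, 0.0027, 0.2254]
orientation: [[-0.97, -0.123, 0.208], [-0.121, 0.992, 0.024], [-0.209, -0.002, -0.978]]
contact_force: [-0.5, 0.7, -0.6]
width: 0.0853
gripper_force: 0.0
clk 15.8 pos [0.6698 0.0027 0.2247] w 0.0854 | turn [ 0.65 12.    7.06] shift now-axes [ 7.02 -4.43 -2.52] new-axes [ 6.79 -5.31 -1.01]
```

View pics/w5.png

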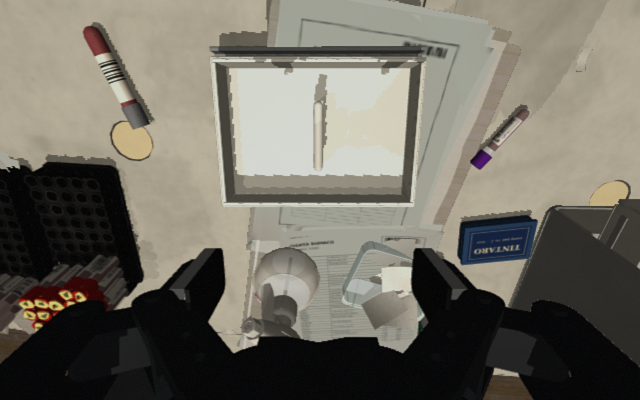

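The carrier sits on the stand against the lip: rim corners (212,58), (426,57), (414,205), (220,206), blade (318,100)–(318,170). Next the cradle, from two views.

```bash
cat >> h.py <<'E'
def rimplane(C,p,h): # point in the placed-carrier frame at height h over its underside
    o=onstand([0,0,0]); c=Rc.T@(C["c"]-o); v=Rc.T@ray(C,p); return c+v*(h-c[2])/v[2]
E
python3 -m crank '0 6 3.5 0 0 0 -1; 0.6 6 3.5 0 0 0 -1; 0 0 0 0.93 -0.9 0 -1; 0 0 0 0.93 -0.9 0 -1; 0 0 0 0.93 -0.9 0 -1; 0 0 0 0.93 -0.9 0 -1; 0 0 0 0.93 -0.9 0 -1; 0 0 0 0.93 -0.9 0 -1; 0 0 0 0.93 -0.9 0 -1; 0 0 0 0.93 -0.9 0 -1; 0 0 0 0.93 -0.9 0 -1; 0 0 0 0 0 0 -1' >/dev/null; python3 -c "
from h import *
shot('wrist','w6')" && python3 -m crank '0 0 0 0 -1 0 -1; 0 0 0 0 -1 0 -1; 0 0 0 0 -1 0 -1; 0 0 0 0 -1 0 -1; 0 0 0 0 0 0 -1; 0 0 0 0 0 0 -1' && python3 - <<'E'
from h import *
shot('wrist','w7')
to(np.array([.453,-.276,.22]),Rt())
_,C=load("w5")
q=[rimplane(C,p,.038) for p in ((212,58),(426,57),(414,205),(220,206))]; print(np.round(q,4).tolist(),"centre",np.mean(q,0).round(4),"blade",[rimplane(C,p,.052).round(4).tolist() for p in ((318,102),(318,170))])
a,A=load("w6"); b,B=load("w7")
for C in (A,B): print(proj(C,[.453,-.276,.005]).round(0))
cv2.imwrite("pics/w67.png",np.vstack([a[:300],b[:300]]))
E
```

```text
clock: 18.1
eef_pos: [0.461, -0.3, 0.2241]
orientation: [[-1.0, -0.001, -0.001], [-0.001, 1.0, 0.001], [0.001, 0.001, -1.0]]
contact_force: [-0.5, 0.2, -0.1]
width: 0.0856
gripper_force: 0.0
clk 18.15 pos [ 0.461  -0.2998  0.2243] w 0.0853 | turn [ 0.06 -0.04  0.09] shift now-axes [0.32 0.95 0.17] new-axes [0.32 0.95 0.17]
[[-0.061, -0.0907, 0.038], [-0.0616, 0.0922, 0.038], [0.0697, 0.0924, 0.038], [0.0707, -0.0947, 0.038]] centre [ 0.0045 -0.0002  0.038 ] blade [[-0.0243, -0.0, 0.052], [0.0334, -0.0001, 0.052]]
[254. 171.]
[338. 169.]
```

View pics/w67.png

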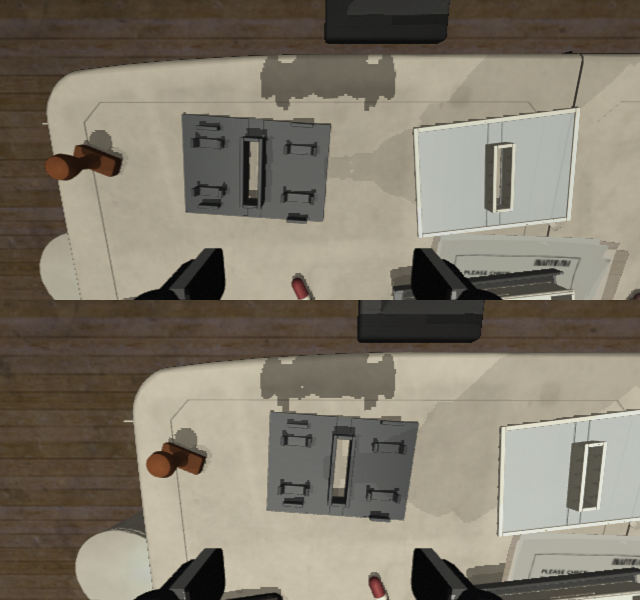

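w6/w7: cradle plate corners about (183,114), (330,124), (324,220), (186,211) and (270,111), (418,122), (404,220), (267,211); the wider-spaced stops are on the right (+Y) side, so the cradle already faces the right way, turned a few degrees. Cover at (497,172) in w6.

```bash
python3 - <<'E'
from h import *
Q=[];U=[]
for n,s in (("w6",(225,165)),("w7",(320,165))):
    im,C=load(n); hsv=cv2.cvtColor(im,cv2.COLOR_BGR2HSV)
    m=((hsv[...,2]<115)).astype(np.uint8); m[:95]=0; m[235:]=0; 
    x0,x1=(175,340) if n=="w6" else (258,428); m[:,:x0]=0;m[:,x1:]=0
    m[95:112,:]=0
    q=quad(m,s); q=q[np.argsort(np.arctan2(*(q-q.mean(0)).T))]; print(n,q.round(1).tolist()); P=np.array([plane(C,p,.005) for p in q]); print(P.round(4).tolist(),P.mean(0).round(4)); Q.append((C,q)); 
    c=im[105:225,x0:x1]; U.append(cv2.resize(c,None,fx=2.3,fy=2.3,interpolation=cv2.INTER_CUBIC)); print(x0,105)
if len(Q[0][1])==len(Q[1][1]):
    for a,b in zip(Q[0][1],Q[1][1]): print(tri((Q[0][0],a),(Q[1][0],b)))
cv2.imwrite("pics/u.png",np.hstack(U))
E
```

```text
w6 [[181.9, 112.8], [185.7, 211.8], [322.3, 220.6], [330.1, 122.9]]
[[0.3873, -0.3531, 0.005], [0.503, -0.3613, 0.005], [0.5142, -0.1955, 0.005], [0.3982, -0.187, 0.005]] [ 0.4507 -0.2742  0.005 ]
175 105
w7 [[270.5, 111.0], [267.6, 208.8], [403.0, 219.2], [418.0, 120.8]]
[[0.3875, -0.353, 0.005], [0.5012, -0.3608, 0.005], [0.5142, -0.1958, 0.005], [0.3977, -0.1874, 0.005]] [ 0.4502 -0.2743  0.005 ]
258 105
(array([ 0.38742096, -0.35301337,  0.00518151]), [np.float64(0.13), np.float64(0.13)])
(array([ 0.50157214, -0.36046176,  0.00684712]), [np.float64(0.83), np.float64(0.83)])
(array([ 0.51467793, -0.19544223,  0.00365923]), [np.float64(0.01), np.float64(0.01)])
(array([ 0.39798041, -0.18699525,  0.00372411]), [np.float64(0.26), np.float64(0.26)])
```

View pics/u.png

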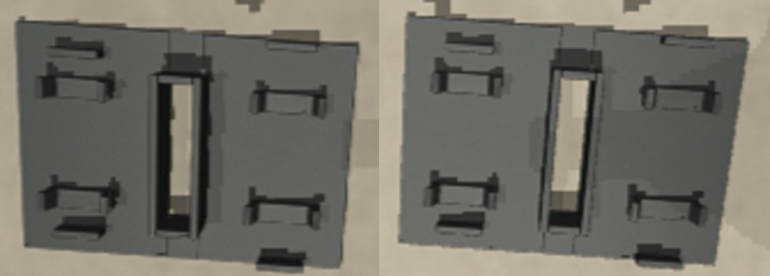

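Both views agree: plate at z 5 mm, cradle centre (0.4505, -0.2743), yaw -3.9°; the long channel (stops at the plate's edge) is on the +Y side.

```bash
cat >> h.py <<'E'
CRA=np.array([.4505,-.2743,0]); CRAY=-3.9
E
python3 -m crank '0 0 3.9 0 0 0 -0.3; 0 0 0 0.25 0.5 0.5 -0.3; 0 0 0 0.24 0.49 0.9 -0.3; 0 0 0 0 0 1 -0.3; 0 0 0 0 0 1 -0.3; 0 0 0 0 0 1 -0.3; 0 0 0 0 0 1 -0.3; 0 0 0 0 0 1 -0.3; 0 0 0 0 0 0 -0.3; 0 0 0 0 0 0 -0.3' && python3 -c "
from h import *
to(CRA+[0,0,.009],Rt(CRAY))"
```

```text
clock: 19.4
eef_pos: [0.4508, -0.2745, 0.0653]
orientation: [[-0.998, 0.066, 0.0], [0.066, 0.998, 0.0], [-0.0, 0.0, -1.0]]
contact_force: [1.0, -0.2, -0.2]
width: 0.0555
gripper_force: 0.0
clk 19.4 pos [ 0.4508 -0.2745  0.0653] w 0.0555 | turn [0.01 0.01 0.1 ] shift now-axes [0.01 0.01 2.25] new-axes [0.01 0.01 2.25]
```

```bash
python3 -m crank '0 0 0 0 0 0.8 -0.3; 0 0 0 0 0 0.8 -0.3; 0 0 0 0 0 0.45 -0.3; 0 0 0 0 0 0.2 -0.3; 0 0 0 0 0 0 -0.3; 0 0 0 0 0 0 1; 0 0 0 0 0 0 1; 0 0 0 0 0 0 1; 0 0 0 0 0 0 1; 0 0 0 0 0 0 1' 40 && python3 -m crank '0 0 0 0 0 -0.3 1; 0 0 0 0 0 -0.8 1; 0 0 0 0 0 -1 1; 0 0 0 0 0 -1 1; 0 0 0 0 0 -1 1; 0 0 0 0 0 -1 1; 0 0 0 0 0 -1 1; 0 0 0 0 0 -1 1; 0 0 0 0 0 0 1' && python3 -c "
from h import *
to(onstand([0.0045,0,.013],[0,0,.1]),Rt(STY,12))"
```

```text
clock: 20.65
eef_pos: [0.4506, -0.2747, 0.0087]
orientation: [[-0.998, 0.067, 0.0], [0.067, 0.998, 0.0], [-0.0, 0.0, -1.0]]
contact_force: [-1.4, 0.6, 6.1]
width: 0.023
gripper_force: 40.3
clock: 21.78
eef_pos: [0.451, -0.2751, 0.1873]
orientation: [[-0.998, 0.067, 0.002], [0.067, 0.998, -0.001], [-0.002, -0.001, -1.0]]
contact_force: [-0.3, 0.4, -0.6]
width: 0.0234
gripper_force: 39.3
clk 21.77 pos [ 0.451  -0.2751  0.1873] w 0.0234 | turn [ -1.23 -11.86 -10.97] shift now-axes [-6.7  11.4   1.67] new-axes [-8.22  9.91  3.46]
```

```bash
python3 -m crank '-0.6 -5.9 -5.5 0 0 0 1; -0.6 -5.9 -5.5 0 0 0 1; 0 0 0 -0.75 0.9 0.1 1; 0 0 0 -0.75 0.9 0.1 1; 0 0 0 -0.75 0.9 0.1 1; 0 0 0 -0.75 0.9 0.2 1; 0 0 0 -0.75 0.9 0.2 1; 0 0 0 -0.75 0.9 0.4 1; 0 0 0 -0.75 0.9 0.4 1; 0 0 0 -0.75 0.9 0.4 1; 0 0 0 -0.75 0.9 0.4 1; 0 0 0 -0.75 0.9 0.4 1' >/dev/null && python3 -m crank '0 0 0 -0.72 0.91 0.4 1; 0 0 0 0 0 0.4 1; 0 0 0 0 0 0 1; 0 0 0 0 0 0 1' && python3 -c "
from h import *
to(onstand([0.0045,0,.013],[0,0,.06]),Rt(STY,12))
im,_=shot('scene','s4'); cv2.imwrite('pics/s4c.png',cv2.resize(im[80:260,230:450],(733,600)))"
```

```text
clock: 23.78
eef_pos: [0.6361, -0.0019, 0.1424]
orientation: [[-0.971, -0.125, 0.203], [-0.122, 0.992, 0.027], [-0.204, 0.002, -0.979]]
contact_force: [0.2, 0.1, -1.2]
width: 0.0233
gripper_force: 39.4
clk 23.77 pos [ 0.6361 -0.0019  0.1424] w 0.0233 | turn [ 0.09 -0.21 -0.04] shift now-axes [-0.07 -0.01  1.49] new-axes [-0.07 -0.01  1.49]
```

View pics/s4c.png

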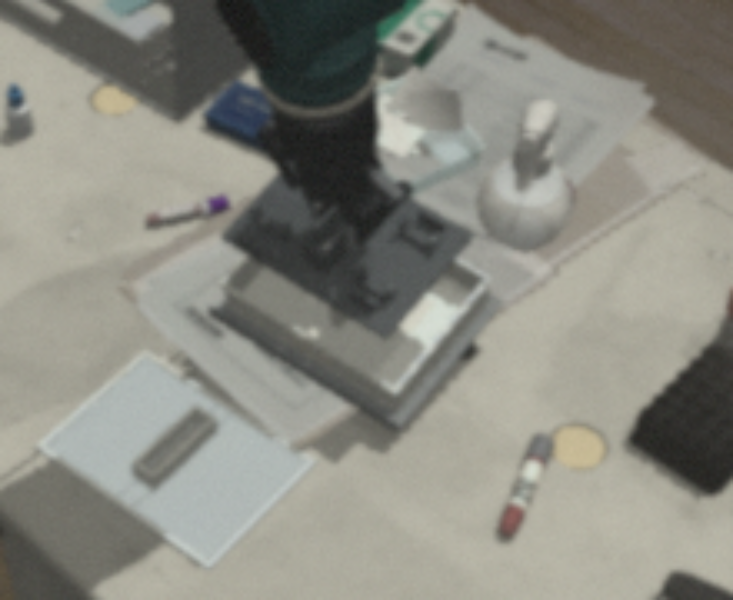

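The cradle hangs parallel to the slope over the carrier, long channel to the right-hand (+Y... scene upper-left) side as intended. Lower it.

```bash
python3 -m crank '0 -0.2 0 -0.07 0 0.6 1; 0 0 0 0 0 0.6 1; 0 0 0 0 0 0.6 1; 0 0 0 0 0 0.5 1; 0 0 0 0 0 0.4 1; 0 0 0 0 0 0 1' && python3 -m crank '0 0 0 0 0 0.4 1; 0 0 0 0 0 0.3 1; 0 0 0 0 0 0.2 1; 0 0 0 0 0 0 1; 0 0 0 0 0 0 1' && python3 -c "
from h import *
to(onstand([0.0045,0,.013]),Rt(STY,12))"
```

```text
clock: 24.58
eef_pos: [0.6519, 0.001, 0.0759]
orientation: [[-0.971, -0.126, 0.205], [-0.123, 0.992, 0.028], [-0.207, 0.002, -0.978]]
contact_force: [0.7, -1.2, -1.3]
width: 0.023
gripper_force: 39.4
clock: 25.2
eef_pos: [0.6569, 0.0015, 0.055]
orientation: [[-0.97, -0.126, 0.207], [-0.123, 0.992, 0.028], [-0.208, 0.002, -0.978]]
contact_force: [0.4, 0.1, -1.4]
width: 0.0235
gripper_force: 39.4
clk 25.2 pos [0.6569 0.0015 0.055 ] w 0.0235 | turn [0.1  0.03 0.  ] shift now-axes [ 0.03 -0.04  0.29] new-axes [ 0.03 -0.04  0.29]
```

```bash
python3 -m crank '0 0 0 0 -0.03 0.14 1; 0 0 0 0 0 0.08 1; 0 0 0 0 0 0 1; 0 0 0 0 0 0 1' && python3 -m crank '0 0 0 0 0 0 -0.3; 0 0 0 0 0 0 -0.3; 0 0 0 0 0 0 -0.3; 0 0 0 0 0 0 -0.3; 0 0 0 0 0 0 -0.3' && python3 -m crank '0 0 0 0 0 -0.4 -0.3; 0 0 0 0 0 -1 -0.3; 0 0 0 0 0 -1 -0.3; 0 0 0 0 0 -1 -0.3; 0 0 0 0 0 -1 -1; 0 0 0 0 0 -1 -1; 0 0 0 -1 0 -1 -1; 0 0 0 -1 0 0 -1; 0 0 0 0 0 0 -1' && python3 -c "
from h import *
shot('wrist','w8')
to(np.array([.64,-.2,.25]),Rt())"
```

```text
clock: 25.7
eef_pos: [0.6581, 0.0009, 0.0494]
orientation: [[-0.97, -0.126, 0.206], [-0.123, 0.992, 0.028], [-0.208, 0.002, -0.978]]
contact_force: [-0.0, -0.7, -0.4]
width: 0.0233
gripper_force: 39.4
clock: 26.32
eef_pos: [0.658, 0.0009, 0.0494]
orientation: [[-0.97, -0.126, 0.206], [-0.123, 0.992, 0.028], [-0.208, 0.002, -0.978]]
contact_force: [0.0, 0.2, -0.3]
width: 0.0552
gripper_force: 0.0
clock: 27.45
eef_pos: [0.6746, 0.0027, 0.2171]
orientation: [[-0.97, -0.126, 0.208], [-0.123, 0.992, 0.028], [-0.21, 0.001, -0.978]]
contact_force: [-0.7, 0.3, 0.1]
width: 0.0856
gripper_force: 0.0
clk 27.5 pos [0.6735 0.0027 0.2165] w 0.0857 | turn [ 0.86 11.99  7.2 ] shift now-axes [ 2.02 -7.87 -1.82] new-axes [ 1.34 -8.11 -1.34]
```

View pics/w8.png

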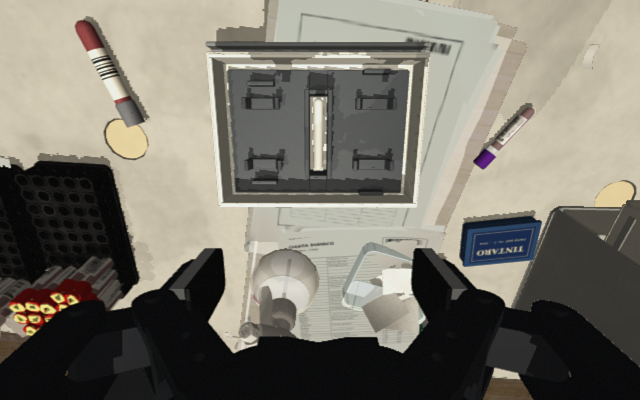

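The cradle lies on the carrier floor, blade through its collar: saddles at (263,100)/(265,157) (short, left) and (376,100)/(374,157) (long, right). Measure it, and find the tubes roughly.

```bash
python3 - <<'E'
from h import *
_,C=load("w8"); f=lambda h,*ps:[ (rimplane(C,p,h)*1e3).round(1).tolist()[:2] for p in ps]
print("rim",f(.038,(207,55),(429,54),(416,205),(220,206)))
print("cheek short n/f, long n/f",f(.025,(243,100),(282,100),(247,157),(284,157)),f(.025,(356,100),(396,100),(355,157),(393,157)))
print("blade",f(.052,(318,97),(318,170)))
_,A=load("w3");_,B=load("w4");
for n,a,b in (("Ltip",(43,112),(205,109)),("Lcap",(92,181),(241,182)),("Stip",(404,127),(559,127)),("Scap",(374,181),(523,182))): P,r=tri((A,a),(B,b)); print(n,P.round(4),r)
E
```

```text
rim [[-59.5, -92.0], [-60.7, 91.6], [69.1, 91.6], [70.2, -91.6]]
cheek short n/f, long n/f [[-24.8, -67.3], [-24.9, -32.4], [26.1, -66.7], [26.1, -32.0]] [[-25.0, 33.9], [-25.0, 69.8], [26.0, 34.7], [26.0, 70.4]]
blade [[-25.8, -0.3], [33.9, -0.2]]
Ltip [ 0.5927 -0.2262  0.0179] [np.float64(1.89), np.float64(1.89)]
Lcap [ 0.6843 -0.1907  0.0057] [np.float64(0.58), np.float64(0.58)]
Stip [0.6125 0.2248 0.0048] [np.float64(0.02), np.float64(0.02)]
Scap [0.6838 0.1891 0.0068] [np.float64(0.73), np.float64(0.73)]
```

```bash
python3 -m crank '0.4 6 3.6 0 0 0 -1; 0.4 6 3.6 0 0 0 -1; 0 0 0 0.15 -0.9 0.2 -1; 0 0 0 0.15 -0.9 0.2 -1; 0 0 0 0.15 -0.9 0.2 -1; 0 0 0 0.15 -0.9 0.2 -1; 0 0 0 0.15 -0.9 0.2 -1; 0 0 0 0.15 -0.9 0.4 -1; 0 0 0 0.1 -0.9 0.4 -1; 0 0 0 0 -0.5 0.5 -1; 0 0 0 0 0 0.5 -1; 0 0 0 0 0 0 -1' && python3 -c "
from h import *
shot('wrist','w9')" && python3 -m crank '0 0 0 0 -0.8 0.3 -1; 0 0 0 0 -0.8 0.3 -1; 0 0 0 0 0 0 -1' && python3 - <<'E'
from h import *
shot('wrist','w10')
for n in ("w9","w10"):
    im,C=load(n); s=proj(C,[.645,-.211,.009]); x,y=s.astype(int); print(n,x,y)
    hsv=cv2.cvtColor(im,cv2.COLOR_BGR2HSV)
    for d in range(-80,81,16):
        p=proj(C,[.645+d*.0007,-.211,.009]).astype(int); print(d,p,[hsv[p[1],p[0]+k].tolist() for k in (-30,-15,0,15,30)])
E
```

```text
clock: 29.0
eef_pos: [0.6481, -0.1666, 0.1448]
orientation: [[-1.0, -0.0, -0.002], [-0.0, 1.0, 0.002], [0.002, 0.002, -1.0]]
contact_force: [0.0, 0.7, 0.8]
width: 0.0856
gripper_force: 0.0
clock: 29.42
eef_pos: [0.6481, -0.2092, 0.1301]
orientation: [[-1.0, 0.002, -0.001], [0.002, 1.0, 0.001], [0.001, 0.001, -1.0]]
contact_force: [0.4, 0.1, -0.6]
width: 0.0851
gripper_force: 0.0
w9 269 189
-80 [267 126] [[22, 38, 209], [22, 42, 116], [21, 44, 110], [21, 37, 211], [21, 40, 209]]
-64 [267 139] [[21, 38, 213], [1, 137, 132], [23, 37, 199], [21, 37, 211], [22, 39, 211]]
-48 [268 152] [[20, 38, 215], [1, 125, 163], [21, 43, 100], [21, 37, 214], [20, 38, 209]]
-32 [268 164] [[22, 36, 215], [23, 35, 229], [23, 44, 23], [22, 38, 215], [22, 38, 206]]
-16 [268 177] [[22, 38, 212], [21, 37, 216], [36, 20, 209], [22, 37, 209], [21, 36, 217]]
0 [269 189] [[22, 36, 213], [21, 37, 212], [33, 12, 231], [21, 42, 97], [21, 38, 216]]
16 [269 200] [[22, 37, 213], [21, 38, 213], [19, 41, 214], [20, 45, 188], [21, 38, 210]]
32 [270 212] [[21, 37, 211], [22, 36, 211], [23, 36, 215], [20, 12, 124], [22, 38,
[... 565 characters left out ...]
67] [[22, 36, 210], [22, 37, 229], [15, 50, 41], [21, 37, 212], [23, 40, 185]]
-16 [316 180] [[22, 37, 208], [22, 38, 194], [23, 32, 134], [21, 39, 194], [22, 42, 196]]
0 [316 192] [[21, 37, 215], [22, 40, 192], [28, 28, 228], [22, 45, 103], [22, 39, 194]]
16 [316 205] [[22, 37, 212], [20, 36, 211], [21, 42, 182], [20, 46, 196], [21, 38, 204]]
32 [316 217] [[21, 37, 212], [21, 38, 212], [21, 38, 213], [15, 15, 135], [21, 41, 174]]
48 [316 229] [[21, 37, 211], [21, 37, 213], [20, 71, 150], [15, 15, 132], [25, 26, 60]]
64 [316 240] [[22, 38, 212], [21, 80, 223], [21, 80, 224], [21, 80, 221], [22, 38, 215]]
80 [316 252] [[22, 36, 212], [21, 80, 222], [21, 80, 221], [21, 80, 221], [22, 38, 214]]
```

```bash
cat >> h.py <<'E'
def tube(n,g,hue):
    im,C=load(n); hsv=cv2.cvtColor(im,cv2.COLOR_BGR2HSV).astype(int); H,S,V=hsv.transpose(2,0,1)
    m=((S<28)&(V>50))|((H<13)&(S>50))|((H>hue)&(S>50)); s=proj(C,g)
    w=np.zeros_like(m); x,y=s.astype(int); w[max(0,y-75):y+75,max(0,x-50):x+50]=1
    m=cv2.morphologyEx((m&w).astype(np.uint8),cv2.MORPH_CLOSE,np.ones((7,7))); m=cv2.morphologyEx(m,cv2.MORPH_OPEN,np.ones((5,5)))
    k,l,st,ce=cv2.connectedComponentsWithStats(m); j=1+np.argmin(np.linalg.norm(ce[1:]-s,axis=1))
    c=cv2.findContours((l==j).astype(np.uint8),cv2.RETR_EXTERNAL,cv2.CHAIN_APPROX_NONE)[0][0]
    r=cv2.boxPoints(cv2.minAreaRect(c)); r=r if np.linalg.norm(r[0]-r[1])<np.linalg.norm(r[1]-r[2]) else np.roll(r,-1,0)
    a,b=(r[0]+r[1])/2,(r[2]+r[3])/2
    if a[1]>b[1]: a,b=b,a
    P,Q=plane(C,a,g[2]),plane(C,b,g[2])
    print(n,a.round(1),b.round(1),"tip",P.round(4),"cap",Q.round(4),"len",np.linalg.norm(P-Q).round(4),"mid",((P+Q)/2).round(4),"yaw",np.degrees(np.arctan2(*(Q-P)[[1,0]])).round(2))
    return C,a,b
E
python3 - <<'E'
from h import *
g=[.64,-.209,.009]
(A,a,b),(B,c,d)=tube("w9",g,125),tube("w10",g,125)
print(tri((A,a),(B,c)),tri((A,b),(B,d)))
to(np.array(g),Rt(20))
im,C=load("w8"); gr=im.max(2).astype(int)
for x in (295,345): print(x,"top",gr[48:85,x].tolist(),"bot",gr[178:210,x].tolist())
E
```

```text
w9 [243.4 128.8] [292.5 230.3] tip [ 0.5912 -0.2317  0.009 ] cap [ 0.685  -0.1906  0.009 ] len 0.1024 mid [ 0.6381 -0.2111  0.009 ] yaw 23.64
w10 [324.8 203.1] [338.3 236.9] tip [ 0.6544 -0.2033  0.009 ] cap [ 0.6861 -0.1909  0.009 ] len 0.034 mid [ 0.6702 -0.1971  0.009 ] yaw 21.34
(array([ 0.59491921, -0.19921044,  0.19107226]), [np.float64(12.99), np.float64(12.99)]) (array([ 0.68586031, -0.19079785,  0.00810235]), [np.float64(0.53), np.float64(0.53)])
clk 29.48 pos [ 0.6483 -0.2084  0.1306] w 0.0854 | turn [  0.08  -0.03 -20.09] shift now-axes [ 0.33 -0.03  4.86] new-axes [0.32 0.09 4.86]
295 top [47, 62, 76, 90, 152, 157, 159, 171, 172, 129, 96, 138, 156, 154, 152, 156, 206, 240, 239, 186, 176, 135, 80, 97, 99, 99, 100, 100, 100, 100, 99, 100, 100, 102, 100, 101, 100] bot [84, 62, 63, 63, 62, 61, 63, 61, 62, 63, 63, 62, 47, 50, 89, 160, 146, 94, 87, 90, 90, 90, 89, 88, 107, 207, 241, 240, 238, 216, 193, 190]
345 top [46, 60, 86, 99, 194, 236, 210, 237, 239, 231, 161, 154, 154, 153, 152, 154, 196, 240, 239, 239, 230, 163, 79, 97, 99, 97, 98, 98, 98, 98, 99, 101, 100, 99, 100, 99, 100] bot [77, 73, 60, 57, 59, 59, 59, 60, 58, 59, 59, 56, 48, 46, 77, 156, 160, 95, 87, 89, 88, 89, 89, 87, 106, 196, 240, 237, 231, 216, 190, 189]
```

```bash
sed -i 's/np.ones((7,7))/np.ones((13,13))/' h.py; python3 - <<'E'
from h import *
g=[.64,-.209,.009]
(A,a,b),(B,c,d)=tube("w9",g,125),tube("w10",g,125)
print(tri((A,a),(B,c)),tri((A,b),(B,d)))
to(np.array([.638,-.211,.03]),Rt(23))
im,C=load("w8")
for x in (295,345): print((rimplane(C,(x,69.5),.009)*1e3).round(1),[(rimplane(C,(x,y),.009)*1e3).round(1)[0] for y in (190,192)])
E
```

```text
w9 [243.4 128.8] [292.5 230.3] tip [ 0.5912 -0.2317  0.009 ] cap [ 0.685  -0.1906  0.009 ] len 0.1024 mid [ 0.6381 -0.2111  0.009 ] yaw 23.64
w10 [324.4 202. ] [338.3 236.9] tip [ 0.6534 -0.2037  0.009 ] cap [ 0.6861 -0.1909  0.009 ] len 0.0351 mid [ 0.6697 -0.1973  0.009 ] yaw 21.34
(array([ 0.59494939, -0.19938046,  0.18993469]), [np.float64(12.92), np.float64(12.92)]) (array([ 0.68586025, -0.19079784,  0.00810251]), [np.float64(0.53), np.float64(0.53)])
clk 29.48 pos [ 0.6483 -0.2084  0.1306] w 0.0854 | turn [  0.08  -0.03 -23.09] shift now-axes [ 0.41 -0.11  4.02] new-axes [0.42 0.06 4.02]
[-52.5 -21.4   9. ] [np.float64(61.5), np.float64(63.6)]
[-52.6  24.8   9. ] [np.float64(61.5), np.float64(63.6)]
```

```bash
python3 - <<'E'
from h import *
R=[]
for n in ("w9","w10"):
    im,C=load(n); h=cv2.cvtColor(im,cv2.COLOR_BGR2HSV).astype(int)
    s=proj(C,[.61,-.222,.009]).astype(int); m=((h[...,0]<12)&(h[...,1]>90)).astype(np.uint8); w=np.zeros_like(m); w[s[1]-35:s[1]+25,s[0]-35:s[0]+35]=1
    k,l,st,ce=cv2.connectedComponentsWithStats(m*w); j=1+np.argmax(st[1:,4]); ys,xs=np.where(l==j); p=np.c_[xs,ys].astype(float)
    d=np.array([.39,.92]) if n=="w9" else np.array([.40,.915]); t=p@d; tip=ce[j]+d*(np.percentile(t,.5)-t.mean()-.5); R.append((C,tip)); P=plane(C,tip,.009); print(n,st[j],tip.round(1),P.round(4),np.degrees(np.arctan2(-.1908-P[1],.6855-P[0])))
print(tri(*R))
E
```

```text
w9 [240 128  25  31 472] [245.  128.5] [ 0.591  -0.2303  0.009 ] 22.663981784819697
w10 [287 129  26  33 534] [291.9 129.2] [ 0.591  -0.2308  0.009 ] 22.95514766330648
(array([ 0.59112069, -0.23109491,  0.0053408 ]), [np.float64(0.04), np.float64(0.04)])
```

```bash
python3 -m crank '0 0 -7.7 0 0 0 -0.3; 0 0 -7.7 0 0 0 -0.3; 0 0 -7.6 0 0 0 -0.3; 0 0 0 0.2 0.03 0.8 -0.3; 0 0 0 0.2 0.03 0.8 -0.3; 0 0 0 0 0 0.8 -0.3; 0 0 0 0 0 0.8 -0.3; 0 0 0 0 0 0.6 -0.3; 0 0 0 0 0 0 -0.3; 0 0 0 0 0 0 -0.3' && python3 -c "
from h import *
to(np.array([.6383,-.2107,.004]),Rt(22.9))"
```

```text
clock: 30.72
eef_pos: [0.6391, -0.2098, 0.0368]
orientation: [[-0.921, -0.391, 0.001], [-0.391, 0.921, 0.001], [-0.001, 0.0, -1.0]]
contact_force: [0.1, 0.2, -0.1]
width: 0.0551
gripper_force: 0.0
clk 30.73 pos [ 0.6391 -0.2098  0.0368] w 0.0551 | turn [0.02 0.05 0.1 ] shift now-axes [ 0.04 -0.02  1.31] new-axes [ 0.04 -0.02  1.31]
```

```bash
python3 -m crank '0 0 0 0.04 -0.02 0.6 -0.3; 0 0 0 0 0 0.5 -0.3; 0 0 0 0 0 0.2 -0.3; 0 0 0 0 0 0 -0.3; 0 0 0 0 0 0 1; 0 0 0 0 0 0 1; 0 0 0 0 0 0 1; 0 0 0 0 0 0 1; 0 0 0 0 0 0 1; 0 0 0 0 0 0 1' 20 && python3 -m crank '0 0 0 0 0 -0.3 1; 0 0 0 0 0 -0.8 1; 0 0 0 0 0 -1 1; 0 0 0 0 0 -1 1; 0 0 0 0 0 -1 1; 0 0 0 0 0 -1 1; 0 0 0 0 0 -1 1; 0 0 0 0 0 0 1' && python3 -c "
from h import *
to(onstand([0.0055,0.052,.004+.020-.0055],[0,0.001,.08]),Rt(STY,12))"
```

```text
clock: 31.98
eef_pos: [0.6382, -0.2107, 0.0038]
orientation: [[-0.921, -0.391, 0.0], [-0.391, 0.921, 0.001], [-0.001, 0.001, -1.0]]
contact_force: [-0.2, -0.4, 6.0]
width: 0.0148
gripper_force: 21.7
clock: 32.98
eef_pos: [0.6386, -0.211, 0.1579]
orientation: [[-0.921, -0.391, 0.002], [-0.391, 0.921, -0.0], [-0.002, -0.001, -1.0]]
contact_force: [-0.2, -0.4, -0.4]
width: 0.0149
gripper_force: 21.2
clk 32.98 pos [ 0.6386 -0.211   0.1579] w 0.0149 | turn [  1.61 -11.8   15.74] shift now-axes [-3.95  9.72  1.06] new-axes [-0.91 10.43  1.27]
```

```bash
python3 -m crank '0.8 -5.9 7.9 0 0 0 1; 0.8 -5.9 7.8 0 0 0 1; 0 0 0 -0.09 0.95 0 1; 0 0 0 -0.09 0.95 0 1; 0 0 0 -0.09 0.95 0 1; 0 0 0 -0.09 0.95 0 1; 0 0 0 -0.09 0.95 0 1; 0 0 0 -0.09 0.95 0 1; 0 0 0 -0.09 0.95 0.2 1; 0 0 0 -0.09 0.95 0.3 1; 0 0 0 -0.09 0.95 0.3 1; 0 0 0 -0.09 0.95 0.3 1' >/dev/null && python3 -m crank '0 0 0 -0.01 0.9 0.2 1; 0 0 0 0 0 0 1; 0 0 0 0 0 0 1' && python3 -c "
from h import *
to(onstand([0.0055,0.052,.004+.020-.0055],[0,0.001,.03]),Rt(STY,12))
shot('scene','s5');shot('wrist','w11')"
```

```text
clock: 34.85
eef_pos: [0.6341, 0.0511, 0.1295]
orientation: [[-0.971, -0.127, 0.204], [-0.124, 0.992, 0.027], [-0.206, 0.001, -0.979]]
contact_force: [-0.0, -0.6, -0.4]
width: 0.015
gripper_force: 21.2
clk 34.85 pos [0.6341 0.0511 0.1295] w 0.015 | turn [ 0.09 -0.12  0.06] shift now-axes [-0.04 -0.    1.93] new-axes [-0.04  0.    1.93]
```

```bash
python3 -m crank '0 -0.1 0 -0.04 0 0.6 1; 0 0 0 0 0 0.6 1; 0 0 0 0 0 0.6 1; 0 0 0 0 0 0.5 1; 0 0 0 0 0 0.3 1; 0 0 0 0 0 0.2 1; 0 0 0 0 0 0 1' && python3 -m crank '0 0 0 0 0 0.15 1; 0 0 0 0 0 0.1 1; 0 0 0 0 0 0 1; 0 0 0 0 0 0 1' && python3 -c "
from h import *
to(onstand([0.0055,0.052,.004+.020-.0055],[0,0.001,.0]),Rt(STY,12))
shot('wrist','w12')"
```

```text
clock: 35.83
eef_pos: [0.6493, 0.053, 0.0609]
orientation: [[-0.971, -0.126, 0.205], [-0.123, 0.992, 0.028], [-0.207, 0.002, -0.978]]
contact_force: [-0.4, 0.5, -0.2]
width: 0.0146
gripper_force: 21.2
clock: 36.33
eef_pos: [0.6506, 0.0531, 0.055]
orientation: [[-0.97, -0.126, 0.206], [-0.123, 0.992, 0.028], [-0.207, 0.002, -0.978]]
contact_force: [0.6, -0.6, -0.2]
width: 0.0149
gripper_force: 21.2
clk 36.33 pos [0.6506 0.0531 0.055 ] w 0.0149 | turn [ 0.09 -0.03  0.02] shift now-axes [-0.01  0.    0.07] new-axes [-0.01  0.    0.07]
```

```bash
python3 -m crank '0 0 0 0 0 0.06 1; 0 0 0 0 0 0 1; 0 0 0 0 0 0 0.3; 0 0 0 0 0 0 0.3; 0 0 0 0 0 0 0.3; 0 0 0 0 0 0 0.3' && python3 -m crank '0 0 0 0 0 -0.4 0.3; 0 0 0 0 0 -0.8 0.3; 0 0 0 0 0 -1 0.3; 0 0 0 0 0 -1 0.3; 0 0 0 0 0 -1 -0.3; 0 0 0 0 0 -1 -1; 0 0 0 -1 -0.5 -1 -1; 0 0 0 -1 -0.5 0 -1; 0 0 0 0 0 0 -1' && python3 - <<'E'
from h import *
im,C=shot('wrist','w13')
to(np.array([.655,.17,.15]),Rt())
h=cv2.cvtColor(im,cv2.COLOR_BGR2HSV).astype(int)
q=[proj(C,onstand([x,y,.024])) for x,y in ((-.06,.01),(-.06,.085),(.07,.085),(.07,.01))]
w=np.zeros(im.shape[:2],np.uint8); cv2.fillConvexPoly(w,np.int32(q),1)
m=((h[...,0]<12)&(h[...,1]>90)).astype(np.uint8)*w; k,l,st,ce=cv2.connectedComponentsWithStats(m); j=1+np.argsort(-st[1:,4])[:3]
for i in j: print("red",st[i],ce[i].round(1),rimplane(C,ce[i],.026).round(4),"ends",rimplane(C,(ce[i][0],st[i][1]),.024).round(4),rimplane(C,(ce[i][0],st[i][1]+st[i][3]),.024).round(4))
E
```

```text
clock: 37.12
eef_pos: [0.6509, 0.0532, 0.0534]
orientation: [[-0.971, -0.126, 0.205], [-0.123, 0.992, 0.028], [-0.207, 0.002, -0.978]]
contact_force: [-0.1, 0.1, 0.2]
width: 0.0299
gripper_force: 0.0
clock: 38.25
eef_pos: [0.6718, 0.0296, 0.2162]
orientation: [[-0.97, -0.125, 0.207], [-0.122, 0.992, 0.027], [-0.209, 0.001, -0.978]]
contact_force: [-0.3, 0.9, -0.3]
width: 0.0854
gripper_force: 0.0
clk 38.3 pos [0.6707 0.03   0.2156] w 0.0852 | turn [ 0.84 11.94  7.18] shift now-axes [0.47 5.63 2.59] new-axes [0.63 5.6  2.62]
red [338  75  18  30 488] [346.9  90.3] [-0.0327  0.0525  0.026 ] ends [-0.0456  0.0524  0.024 ] [-0.0204  0.053   0.024 ]
red [337 158  17   4  66] [345.2 159.5] [0.0283 0.0525 0.026 ] ends [0.0272 0.0526 0.024 ] [0.031  0.0527 0.024 ]
```

The long tube lies in its channel (red tip at x -46 mm, y 52 mm in the pack's frame; cap side as wanted). Now the short tube.

```bash
python3 -m crank '0.4 6 3.6 0 0 0 -1; 0.4 6 3.6 0 0 0 -1; 0 0 0 0.1 0.93 0 -1; 0 0 0 0.1 0.93 0.3 -1; 0 0 0 0.1 0.93 0.5 -1; 0 0 0 0.1 0.93 0.6 -1; 0 0 0 0.1 0.93 0.6 -1; 0 0 0 0.1 0.93 0.6 -1; 0 0 0 0 0 0 -1' && python3 -c "
from h import *
shot('wrist','w14')" && python3 -m crank '0 0 0 0 0.8 0.3 -1; 0 0 0 0 0.8 0.3 -1; 0 0 0 0 0 0 -1' && python3 - <<'E'
from h import *
shot('wrist','w15')
to(np.array([.648,.207,.03]),Rt(-26.5))
E0=[];E1=[]
for n in ("w14","w15"):
    im,C=load(n); h=cv2.cvtColor(im,cv2.COLOR_BGR2HSV).astype(int); H,S,V=h.transpose(2,0,1)
    d=proj(C,[.6838,.1891,.007])-proj(C,[.6125,.2248,.007]); d/=np.linalg.norm(d)
    for nm,g,m,E in (("tip",[.62,.221,.007],((H<15)|(H>165))&(S>50)&(V>50),E0),("cap",[.676,.193,.007],(H>125)&(H<160)&(S>90),E1)):
        s=proj(C,g).astype(int); w=np.zeros(m.shape,bool); w[s[1]-35:s[1]+35,s[0]-35:s[0]+35]=1
        k,l,st,ce=cv2.connectedComponentsWithStats((m&w).astype(np.uint8)); j=1+np.argmax(st[1:,4]); ys,xs=np.where(l==j); t=np.c_[xs,ys]@d
        e=ce[j]+d*((np.percentile(t,99.5)+.5 if nm=="cap" else np.percentile(t,.5)-.5)-t.mean()); E.append((C,e)); print(n,nm,st[j],"centroid",plane(C,ce[j],.007).round(4),"end",plane(C,e,.007).round(4))
print(tri(*E0),tri(*E1))
E
```

```text
clock: 39.42
eef_pos: [0.6546, 0.1717, 0.1488]
orientation: [[-1.0, -0.002, -0.003], [-0.002, 1.0, 0.001], [0.003, 0.001, -1.0]]
contact_force: [-0.8, -0.5, 1.1]
width: 0.0852
gripper_force: 0.0
clock: 39.85
eef_pos: [0.6552, 0.2115, 0.1347]
orientation: [[-1.0, -0.002, -0.002], [-0.002, 1.0, 0.001], [0.002, 0.001, -1.0]]
contact_force: [0.4, 0.2, -1.1]
width: 0.0853
gripper_force: 0.0
clk 39.9 pos [0.6554 0.2107 0.1351] w 0.0856 | turn [ 1.000e-02 -9.000e-02  2.657e+01] shift now-axes [ 0.29 -0.15  4.21] new-axes [ 0.2  -0.26  4.21]
w14 tip [356 147  21  42 201] centroid [0.6271 0.217  0.007 ] end [0.6146 0.2233 0.007 ]
w14 cap [329 200  21  23 282] centroid [0.6752 0.1911 0.007 ] end [0.6842 0.1866 0.007 ]
w15 tip [313 148  21  41 242] centroid [0.6272 0.2169 0.007 ] end [0.6145 0.2233 0.007 ]
w15 cap [286 204  22  24 305] centroid [0.6756 0.1909 0.007 ] end [0.6847 0.1863 0.007 ]
(array([0.6146133 , 0.22333139, 0.00665929]), [np.float64(0.03), np.float64(0.03)]) (array([0.68364458, 0.18648542, 0.00926002]), [np.float64(0.23), np.float64(0.23)])
```

```bash
python3 -m crank '0 0 9.3 0 0 0 -0.3; 0 0 9.3 0 0 0 -0.3; 0 0 9.3 0 0 0 -0.3; 0 0 0 0.1 -0.3 0.8 -0.3; 0 0 0 0 0 0.8 -0.3; 0 0 0 0 0 0.8 -0.3; 0 0 0 0 0 0.8 -0.3; 0 0 0 0 0 0.6 -0.3; 0 0 0 0 0 0 -0.3; 0 0 0 0 0 0 -0.3' && python3 -c "
from h import *
to(np.array([.6494,.2049,.0035]),Rt(-27.9))"
```

```text
clock: 41.15
eef_pos: [0.6502, 0.2044, 0.0413]
orientation: [[-0.884, 0.468, -0.0], [0.468, 0.884, 0.001], [0.0, 0.001, -1.0]]
contact_force: [-0.6, 0.3, -0.2]
width: 0.0553
gripper_force: 0.0
clk 41.15 pos [0.6502 0.2044 0.0413] w 0.0553 | turn [ 0.04 -0.02  0.  ] shift now-axes [0.04 0.   1.51] new-axes [0.04 0.   1.51]
```

```bash
python3 -m crank '0 0 0 0.04 0 0.6 -0.3; 0 0 0 0 0 0.6 -0.3; 0 0 0 0 0 0.3 -0.3; 0 0 0 0 0 0 -0.3; 0 0 0 0 0 0 1; 0 0 0 0 0 0 1; 0 0 0 0 0 0 1; 0 0 0 0 0 0 1; 0 0 0 0 0 0 1; 0 0 0 0 0 0 1' 20 && python3 -m crank '0 0 0 0 0 -0.3 1; 0 0 0 0 0 -0.8 1; 0 0 0 0 0 -1 1; 0 0 0 0 0 -1 1; 0 0 0 0 0 -1 1; 0 0 0 0 0 -1 1; 0 0 0 0 0 -1 1; 0 0 0 0 0 0 1' && python3 -c "
from h import *
to(onstand([0.0055,-0.052,.004+.018-.0035],[0,0.001,.08]),Rt(STY,12))"
```

```text
clock: 42.4
eef_pos: [0.6494, 0.2049, 0.0038]
orientation: [[-0.884, 0.468, 0.0], [0.468, 0.884, 0.001], [0.0, 0.001, -1.0]]
contact_force: [-0.3, -1.2, 6.0]
width: 0.0118
gripper_force: 22.4
clock: 43.4
eef_pos: [0.6498, 0.2051, 0.1577]
orientation: [[-0.884, 0.468, 0.002], [0.468, 0.884, 0.001], [-0.001, 0.002, -1.0]]
contact_force: [0.1, 0.3, -1.0]
width: 0.0116
gripper_force: 21.8
clk 43.4 pos [0.6498 0.2051 0.1577] w 0.0116 | turn [ -3.57 -11.51 -34.96] shift now-axes [-4.73 -9.13  1.03] new-axes [  1.56 -10.19   0.74]
```

```bash
python3 -m crank '-0.9 -2.9 -8.7 0 0 0 1; -0.9 -2.9 -8.7 0 0 0 1; -0.9 -2.9 -8.7 0 0 0 1; -0.9 -2.9 -8.8 0 0 0 1; 0 0 0 0.14 -0.93 0 1; 0 0 0 0.14 -0.93 0 1; 0 0 0 0.14 -0.93 0 1; 0 0 0 0.14 -0.93 0 1; 0 0 0 0.14 -0.93 0 1; 0 0 0 0.14 -0.93 0 1; 0 0 0 0.14 -0.93 0 1; 0 0 0 0.14 -0.93 0.2 1' >/dev/null && python3 -m crank '0 0 0 0.14 -0.93 0.3 1; 0 0 0 0.14 -0.93 0.2 1; 0 0 0 0.14 -0.9 0 1; 0 0 0 0 0 0 1; 0 0 0 0 0 0 1' && python3 -c "
from h import *
to(onstand([0.0055,-0.052,.004+.018-.0033],[0,0.001,0]),Rt(STY,12))"
```

```text
clock: 45.52
eef_pos: [0.6466, -0.0519, 0.1302]
orientation: [[-0.971, -0.124, 0.204], [-0.122, 0.992, 0.026], [-0.206, 0.0, -0.979]]
contact_force: [-0.6, 0.9, -0.9]
width: 0.0119
gripper_force: 21.8
clk 45.52 pos [ 0.6466 -0.0519  0.1302] w 0.0119 | turn [-0.   -0.12 -0.06] shift now-axes [-0.06 -0.01  3.15] new-axes [-0.05 -0.01  3.15]
```

```bash
python3 -m crank '0 -0.1 0 -0.05 0 0.6 1; 0 0 0 0 0 0.6 1; 0 0 0 0 0 0.6 1; 0 0 0 0 0 0.5 1; 0 0 0 0 0 0.3 1; 0 0 0 0 0 0.2 1; 0 0 0 0 0 0 1' && python3 -m crank '0 0 0 0 0 0.16 1; 0 0 0 0 0 0.1 1; 0 0 0 0 0 0.06 1; 0 0 0 0 0 0 1' && python3 -c "
from h import *
to(onstand([0.0055,-0.052,.004+.018-.0033],[0,0.001,.0]),Rt(STY,12))"
```

```text
clock: 46.4
eef_pos: [0.6625, -0.0506, 0.0622]
orientation: [[-0.971, -0.124, 0.206], [-0.121, 0.992, 0.026], [-0.208, -0.0, -0.978]]
contact_force: [0.3, 0.2, -0.2]
width: 0.0114
gripper_force: 21.8
clock: 46.9
eef_pos: [0.6641, -0.0503, 0.0547]
orientation: [[-0.971, -0.124, 0.207], [-0.121, 0.992, 0.025], [-0.208, -0.0, -0.978]]
contact_force: [-1.7, 0.5, 1.9]
width: 0.0121
gripper_force: 22.0
clk 46.9 pos [ 0.6641 -0.0503  0.0547] w 0.0121 | turn [-0.04  0.01 -0.06] shift now-axes [0.01 0.02 0.05] new-axes [0.01 0.02 0.05]
```

```bash
python3 -m crank '0 0 0 0 0 0 0.3; 0 0 0 0 0 0 0.3; 0 0 0 0 0 0 0.3; 0 0 0 0 0 0 0.3' && python3 -m crank '0 0 0 0 0 -0.4 0.3; 0 0 0 0 0 -0.8 0.3; 0 0 0 0 0 -1 0.3; 0 0 0 0 0 -1 0.3; 0 0 0 0 0 -1 -0.3; 0 0 0 0 0 -1 -1; 0 0 0 -1 1 -1 -1; 0 0 0 -1 1 0 -1; 0 0 0 0 0 0 -1' && python3 - <<'E'
from h import *
im,C=shot('wrist','w16')
to(np.array([.48,.06,.2]),Rt())
cv2.imwrite("pics/w16c.png",cv2.resize(im[30:230,190:450],(780,600),interpolation=cv2.INTER_CUBIC))
E
```

```text
clock: 47.4
eef_pos: [0.6642, -0.0503, 0.0545]
orientation: [[-0.971, -0.124, 0.207], [-0.122, 0.992, 0.026], [-0.208, -0.0, -0.978]]
contact_force: [-0.5, 0.1, 0.2]
width: 0.0301
gripper_force: 0.0
clock: 48.52
eef_pos: [0.6754, 0.003, 0.2177]
orientation: [[-0.97, -0.126, 0.208], [-0.123, 0.992, 0.026], [-0.21, -0.001, -0.978]]
contact_force: [-0.1, 0.3, -0.6]
width: 0.0855
gripper_force: 0.0
clk 48.58 pos [0.6746 0.0021 0.2171] w 0.0854 | turn [ 0.73 12.02  7.18] shift now-axes [ 7.41  3.27 -0.88] new-axes [7.78 2.32 0.68]
```

View pics/w16c.png

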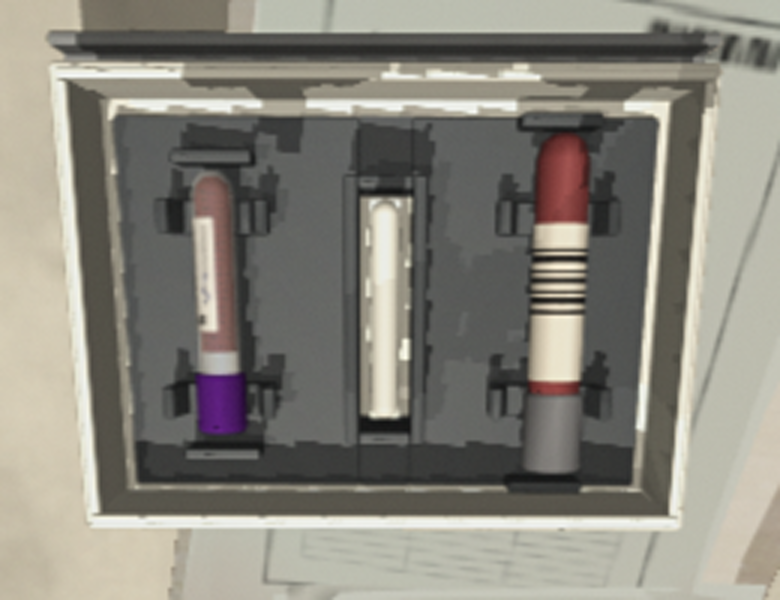

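Both tubes lie in their channels between their stops, caps uphill (purple (222,402), grey (551,432)). Now the cover, two wrist views.

```bash
python3 -m crank '0.4 6 3.6 0 0 0 -1; 0.4 6 3.6 0 0 0 -1; 0 0 0 0.97 0.29 0 -1; 0 0 0 0.97 0.29 0 -1; 0 0 0 0.97 0.29 0 -1; 0 0 0 0.97 0.29 0 -1; 0 0 0 0.97 0.29 0 -1; 0 0 0 0.97 0.29 0 -1; 0 0 0 0.97 0.29 0 -1; 0 0 0 0.97 0.29 0.2 -1; 0 0 0 0 0 0 -1; 0 0 0 0 0 0 -1' && python3 -c "
from h import *
shot('wrist','w17')" && python3 -m crank '0 0 0 0 -1 0.2 -1; 0 0 0 0 -1 0.2 -1; 0 0 0 0 -1 0 -1; 0 0 0 0 0 0 -1; 0 0 0 0 0 0 -1' && python3 - <<'E'
from h import *
shot('wrist','w18')
to(np.array([.459,.008,.1]),Rt(5))
for n in ("w17","w18"):
    im,C=load(n); s=proj(C,[.459,.008,.003]).astype(int); print(n,s)
    for dy in (0,30): print([im[s[1]+dy,s[0]+k].tolist() for k in range(-140,141,20)])
    q=[proj(C,np.array([.459,.008,.003])+Rn.from_euler('z',5,degrees=True).apply([x,y,0])).round(0).tolist() for x,y in ((-.067,-.093),(-.067,.093),(.067,.093),(.067,-.093))]; print(q)
E
```

```text
clock: 50.08
eef_pos: [0.4809, 0.0592, 0.2118]
orientation: [[-1.0, 0.002, 0.001], [0.002, 1.0, -0.001], [-0.001, -0.001, -1.0]]
contact_force: [0.6, 0.5, 0.3]
width: 0.0852
gripper_force: 0.0
clock: 50.75
eef_pos: [0.4807, -0.0152, 0.2015]
orientation: [[-1.0, 0.002, -0.0], [0.002, 1.0, -0.001], [0.0, -0.001, -1.0]]
contact_force: [-0.7, -0.7, -0.5]
width: 0.0854
gripper_force: 0.0
clk 50.8 pos [ 0.4807 -0.015   0.2015] w 0.0855 | turn [-0.05 -0.01 -5.09] shift now-axes [0.87 0.92 4.06] new-axes [0.78 0.99 4.06]
w17 [272 158]
[[137, 156, 164], [136, 155, 163], [132, 150, 158], [189, 198, 196], [173, 177, 175], [175, 177, 176], [177, 178, 176], [145, 165, 174], [178, 178, 177], [177, 178, 177], [179, 180, 178], [170, 184, 183], [124, 141, 148], [129, 148, 154], [130, 149, 156]]
[[136, 155, 163], [136, 155, 163], [135, 155, 162], [143, 161, 170], [175, 180, 177], [176, 179, 177], [178, 179, 177], [75, 86, 89], [179, 180, 178], [178, 179, 178], [177, 179, 176], [177, 179, 177], [135, 154, 162], [126, 145, 152], [133, 150, 159]]
[[179.0, 104.0], [352.0, 88.0], [359.0, 208.0], [202.0, 221.0]]
w18 [339 159]
[[138, 158, 165], [135, 155, 162], [134, 153, 161], [174, 174, 172], [182, 182, 180], [182, 182, 181], [181, 181, 180], [134, 152, 160], [181, 182, 180], [180, 182, 179], [176, 179, 178], [172, 178, 174], [118, 134, 143], [130, 148, 157], [131, 149, 157]]
[[139, 158, 166], [137, 157, 164], [140, 160, 166], [184, 189, 187], [182, 183, 182], [183, 183, 181], [184, 184, 183], [70, 80, 84], [183, 184, 182], [179, 182, 180], [176, 179, 176], [172, 179, 176], [121, 139, 147], [126, 143, 151], [130, 150, 157]]
[[246.0, 104.0], [425.0, 87.0], [425.0, 211.0], [263.0, 224.0]]
```

```bash
python3 - <<'E'
from h import *
for th in (-15,-8):
  Q=[]
  for n in ("w17","w18"):
    im,C=load(n); s=proj(C,[.459,.03,.003]); b=im.astype(int)
    m=((b[...,0]-b[...,2]>th)&(b.min(2)>155)).astype(np.uint8)
    w=np.zeros_like(m); cv2.fillConvexPoly(w,np.int32([proj(C,np.array([.459,.008,.003])+Rn.from_euler('z',5,degrees=True).apply([x,y,0])) for x,y in ((-.08,-.105),(-.08,.105),(.08,.105),(.08,-.105))]),1)
    m=cv2.morphologyEx(m*w,cv2.MORPH_OPEN,np.ones((3,3))); q=quad(m,tuple(map(float,s))); q=q[np.argsort(np.arctan2(*(q-q.mean(0)).T))]; Q.append((C,q))
    P=np.array([plane(C,p,.003) for p in q]); print(n,q.round(0).tolist(),"sides",[round(1e3*np.linalg.norm(P[i]-P[i-1]),1) for i in range(len(P))],"c",P.mean(0).round(4),"yaw",[round(float(np.degrees(np.arctan2(*v))),1) for v in ((P[1]-P[0])[[1,0]],(P[2]-P[3])[[1,0]])])
  if len(Q[0][1])==len(Q[1][1])==4: print([tri((Q[0][0],a),(Q[1][0],c))[0].round(4).tolist() for a,c in zip(Q[0][1],Q[1][1])])
E
```

```text
w17 [[183.0, 106.0], [209.0, 222.0], [357.0, 204.0], [346.0, 93.0]] sides [np.float64(175.8), np.float64(133.2), np.float64(176.8), np.float64(124.6)] c [0.4599 0.009  0.003 ] yaw [7.1, 7.6]
w18 [[245.0, 109.0], [265.0, 223.0], [421.0, 203.0], [416.0, 88.0]] sides [np.float64(179.8), np.float64(127.3), np.float64(179.6), np.float64(124.6)] c [0.4577 0.0047 0.003 ] yaw [7.1, 7.1]
[[0.403, -0.0986, -0.0251], [0.5444, -0.0826, -0.0302], [0.5147, 0.1066, -0.011], [0.3865, 0.089, -0.0059]]
w17 [[183.0, 107.0], [209.0, 219.0], [357.0, 201.0], [346.0, 93.0]] sides [np.float64(176.2), np.float64(127.5), np.float64(176.8), np.float64(120.5)] c [0.458  0.0089 0.003 ] yaw [7.1, 7.4]
w18 [[250.0, 112.0], [270.0, 222.0], [421.0, 203.0], [416.0, 91.0]] sides [np.float64(174.6), np.float64(123.2), np.float64(174.4), np.float64(122.1)] c [0.4588 0.0075 0.003 ] yaw [7.2, 7.1]
[[0.4061, -0.0864, 0.0041], [0.5309, -0.0715, 0.0019], [0.5122, 0.1061, -0.0099], [0.3876, 0.0897, -0.0077]]
```

```bash
python3 - <<'E'
from h import *
R=Rn.from_euler('z',7.15,degrees=True); c0=np.array([.458,.008,.003])
for n in ("w17","w18"):
    im,C=load(n)
    def prof(ax,off,lo,hi,z=.003):
        # mean (min channel, B-R) at offset off along ax, averaged across other axis lo..hi
        v=[]
        for t in np.arange(lo,hi,.003):
            p=[off,t,0] if ax==0 else [t,off,0]; P=c0+R.apply(p); P[2]=z; u=proj(C,P); v.append(cv2.getRectSubPix(im,(1,1),tuple(map(float,u)))[0,0])
        v=np.median(np.array(v,float),0); return int(v.min()),int(v[0]-v[2])
    for nm,ax,s in (("near",0,-1),("far",0,1),("left",1,-1),("right",1,1)):
        h=.067 if ax==0 else .093
        print(n,nm,[prof(ax,s*(h+d/1000),-.05,.05) for d in range(-8,9)])
    for nm,ax,s in (("cn",0,-1),("cf",0,1),("cl",1,-1),("cr",1,1)):
        h=.039 if ax==0 else .012; l=.006 if ax==0 else .025
        print(n,nm,[prof(ax,s*(h+d/1000),-l,l,.023)[0] for d in range(-8,9)])
E
```

```text
w17 near [(177, 0), (174, 1), (141, -5), (148, -10), (127, -16), (120, -19), (121, -19), (105, -18), (87, -17), (87, -18), (87, -18), (87, -18), (87, -18), (87, -18), (87, -18), (89, -18), (91, -19)]
w17 far [(176, 1), (176, 2), (176, 1), (170, 0), (143, -3), (155, -11), (193, -3), (201, 1), (199, 1), (175, -10), (145, -21), (137, -26), (137, -26), (138, -24), (138, -24), (138, -21), (139, -19)]
w17 left [(172, -3), (173, -2), (169, -2), (154, -4), (135, -10), (165, -9), (197, -1), (200, 0), (191, -3), (168, -15), (146, -26), (142, -28), (143, -27), (143, -27), (142, -27), (141, -27), (142, -27)]
w17 right [(177, 0), (176, 0), (164, -2), (169, -7), (193, 0), (200, 2), (198, -1), (169, -10), (139, -20), (134, -26), (139, -26), (139, -27), (140, -27), (140, -27), (139, -27), (140, -27), (140, -27)]
w17 cn [108, 104, 103, 132, 193, 200, 189, 155, 171, 176, 175, 174, 175, 176, 176, 176, 176]
w17 cf [71, 74, 64, 59, 65, 107, 188, 201, 196, 178, 173, 175, 176, 177, 177, 177, 175]
w17 cl [71, 68, 57, 56, 87, 154, 199, 198, 182, 174, 175, 176, 176, 176, 176, 176, 176]
w17 cr [146, 146, 145, 
[... 543 characters left out ...]
, 3), (204, 1), (190, -5), (155, -22), (143, -28), (144, -27), (145, -27), (144, -27), (144, -27), (143, -27), (143, -27)]
w18 right [(173, -3), (173, -2), (158, -4), (140, -12), (166, -17), (186, -15), (188, -16), (183, -17), (154, -22), (132, -24), (127, -25), (128, -25), (127, -25), (128, -25), (127, -26), (127, -25), (127, -25)]
w18 cn [143, 143, 140, 152, 194, 205, 197, 136, 159, 180, 181, 180, 181, 181, 180, 181, 180]
w18 cf [80, 67, 61, 60, 70, 125, 190, 205, 197, 177, 179, 180, 180, 181, 181, 180, 181]
w18 cl [133, 132, 129, 115, 111, 157, 201, 198, 168, 153, 179, 181, 181, 181, 181, 181, 180]
w18 cr [141, 135, 105, 90, 151, 189, 189, 178, 173, 179, 180, 180, 179, 180, 180, 180, 180]
```

Cover: both views and both heights (edges at z 3, collar at z 23 mm) agree on centre (0.4592, 0.0075), yaw 7.15°.

```bash
python3 -m crank '0 0 -7.2 0 0 0 -0.3; 0 0 0 0.35 0.5 0.8 -0.3; 0 0 0 0.35 0.5 1 -0.3; 0 0 0 0 0 1 -0.3; 0 0 0 0 0 1 -0.3; 0 0 0 0 0 1 -0.3; 0 0 0 0 0 1 -0.3; 0 0 0 0 0 0 -0.3; 0 0 0 0 0 0 -0.3' && python3 - <<'E'
from h import *
to(np.array([.4592,.0075,.0065]),Rt(7.15))
_,C=load("w16"); print("rim",[(rimplane(C,p,.038)*1e3).round(1).tolist()[:2] for p in ((207.3,52.7),(429.3,52),(417.7,205),(219.3,205.7))],"blade",[(rimplane(C,p,.052)*1e3).round(1).tolist()[:2] for p in ((190+384/3,30+200/3),(190+386/3,30+416/3))])
E
```

```text
clock: 51.92
eef_pos: [0.4605, 0.0075, 0.0574]
orientation: [[-0.992, -0.124, 0.001], [-0.124, 0.992, -0.001], [-0.001, -0.001, -1.0]]
contact_force: [1.2, 0.5, -0.1]
width: 0.0555
gripper_force: 0.0
clk 51.92 pos [0.4605 0.0075 0.0574] w 0.0555 | turn [-0.07  0.03 -0.02] shift now-axes [0.05 0.01 2.03] new-axes [0.05 0.01 2.03]
rim [[-60.4, -91.9], [-61.3, 91.6], [70.1, 93.2], [71.1, -92.5]] blade [[-25.2, -0.3], [33.8, 0.4]]
```

```bash
python3 -m crank '0 0 0 0.05 0.01 0.8 -0.3; 0 0 0 0 0 0.7 -0.3; 0 0 0 0 0 0.35 -0.3; 0 0 0 0 0 0.18 -0.3; 0 0 0 0 0 0 -0.3; 0 0 0 0 0 0 1; 0 0 0 0 0 0 1; 0 0 0 0 0 0 1; 0 0 0 0 0 0 1; 0 0 0 0 0 0 1' 30 && python3 -m crank '0 0 0 0 0 -0.3 1; 0 0 0 0 0 -0.8 1; 0 0 0 0 0 -1 1; 0 0 0 0 0 -1 1; 0 0 0 0 0 -1 1; 0 0 0 0 0 -1 1; 0 0 0 0 0 -1 1; 0 0 0 0 0 -1 1; 0 0 0 0 0 0 1' && python3 -c "
from h import *
to(onstand([0.0045,0,.038+.0065],[0,0,.06]),Rt(STY,12))"
```

```text
clock: 53.18
eef_pos: [0.459, 0.0072, 0.0063]
orientation: [[-0.992, -0.124, 0.001], [-0.124, 0.992, -0.001], [-0.0, -0.001, -1.0]]
contact_force: [-0.9, 0.3, 7.3]
width: 0.0231
gripper_force: 29.8
clock: 54.3
eef_pos: [0.4594, 0.0074, 0.1849]
orientation: [[-0.992, -0.124, 0.003], [-0.124, 0.992, -0.002], [-0.003, -0.002, -1.0]]
contact_force: [-0.7, 0.2, -1.3]
width: 0.0236
gripper_force: 29.9
clk 54.3 pos [0.4594 0.0074 0.1849] w 0.0236 | turn [ -0.12 -11.85  -0.08] shift now-axes [-7.08 -1.24  1.93] new-axes [-6.53 -1.26  3.34]
```

```bash
python3 -m crank '0 -5.9 0 0 0 0 1; -0.1 -5.9 0 0 0 0 1; 0 0 0 -0.82 -0.16 0.2 1; 0 0 0 -0.82 -0.16 0.2 1; 0 0 0 -0.82 -0.16 0.2 1; 0 0 0 -0.82 -0.16 0.2 1; 0 0 0 -0.82 -0.16 0.3 1; 0 0 0 -0.82 -0.16 0.3 1; 0 0 0 -0.82 -0.16 0.4 1; 0 0 0 -0.8 -0.16 0.4 1; 0 0 0 0 0 0 1; 0 0 0 0 0 0 1' && python3 - <<'E'
from h import *
to(onstand([0.0045,0,.038+.0065],[0,0,.0]),Rt(STY,12))
im,C=shot('wrist','w19'); shot('scene','s6')
E
```

```text
clock: 55.8
eef_pos: [0.6317, -0.0029, 0.1623]
orientation: [[-0.972, -0.124, 0.201], [-0.121, 0.992, 0.026], [-0.203, 0.001, -0.979]]
contact_force: [0.1, 0.7, -0.6]
width: 0.0232
gripper_force: 29.9
clk 55.8 pos [ 0.6317 -0.0029  0.1623] w 0.0232 | turn [ 0.04 -0.28 -0.09] shift now-axes [-0.1   0.01  3.44] new-axes [-0.08  0.02  3.44]
```

```bash
python3 -m crank '0 -0.3 -0.1 -0.08 0.02 0.6 1; 0 0 0 0 0 0.7 1; 0 0 0 0 0 0.6 1; 0 0 0 0 0 0.5 1; 0 0 0 0 0 0.2 1; 0 0 0 0 0 0 1; 0 0 0 0 0 0 1' && python3 -c "
from h import *
to(onstand([0.0045,0,.038+.0065],[0,0,.0]),Rt(STY,12))"
```

```text
clock: 56.78
eef_pos: [0.6482, -0.0007, 0.1002]
orientation: [[-0.97, -0.126, 0.208], [-0.123, 0.992, 0.027], [-0.21, 0.0, -0.978]]
contact_force: [-0.2, 0.6, -0.8]
width: 0.0232
gripper_force: 29.9
clk 56.77 pos [ 0.6482 -0.0007  0.1002] w 0.0232 | turn [0.01 0.13 0.01] shift now-axes [0.05 0.01 0.88] new-axes [0.05 0.01 0.88]
```

```bash
python3 -m crank '0 0 0 0.04 0 0.3 1; 0 0 0 0 0 0.2 1; 0 0 0 0 0 0.15 1; 0 0 0 0 0 0.1 1; 0 0 0 0 0 0.06 1; 0 0 0 0 0 0 1; 0 0 0 0 0 0 1' && python3 -c "
from h import *
to(onstand([0.0045,0,.038+.0065],[0,0,.0]),Rt(STY,12))"
```

```text
clock: 57.65
eef_pos: [0.6512, -0.0002, 0.0798]
orientation: [[-0.97, -0.126, 0.208], [-0.123, 0.992, 0.027], [-0.21, 0.0, -0.978]]
contact_force: [0.0, 0.2, -1.5]
width: 0.0234
gripper_force: 29.9
clk 57.65 pos [ 6.512e-01 -2.000e-04  7.980e-02] w 0.0234 | turn [0.02 0.1  0.01] shift now-axes [0.   0.   0.05] new-axes [0.   0.   0.05]
```

```bash
python3 -m crank '0 0 0 0 0 0.04 1; 0 0 0 0 0 0 1; 0 0 0 0 0 0 -0.2; 0 0 0 0 0 0 -0.2; 0 0 0 0 0 0 -0.2; 0 0 0 0 0 0 -0.2; 0 0 0 0 0 0 -0.2' && python3 -m crank '0 0 0 0 0 -0.4 -0.2; 0 0 0 0 0 -0.8 -0.2; 0 0 0 0 0 -1 -0.2; 0 0 0 0 0 -1 -0.2; 0 0 0 0 0 -1 -1; 0 0 0 0 0 -1 -1; 0 0 0 -1 0 -1 -1; 0 0 0 -1 0 0 -1; 0 0 0 0 0 0 -1' && python3 - <<'E'
from h import *
im,C=shot('wrist','w20'); s,_=shot('scene','s7')
cv2.imwrite("pics/fin.png",np.vstack([cv2.resize(im[30:230,190:450],(520,400),interpolation=cv2.INTER_CUBIC)[:, :],cv2.resize(s[130:230,270:400],(520,200),interpolation=cv2.INTER_CUBIC)]))
E
```

```text
clock: 58.52
eef_pos: [0.6514, -0.0002, 0.0787]
orientation: [[-0.97, -0.126, 0.208], [-0.123, 0.992, 0.027], [-0.209, 0.0, -0.978]]
contact_force: [-0.3, -0.1, 0.5]
width: 0.0513
gripper_force: 0.0
clock: 59.65
eef_pos: [0.6687, 0.0019, 0.2415]
orientation: [[-0.97, -0.126, 0.209], [-0.123, 0.992, 0.027], [-0.211, 0.0, -0.978]]
contact_force: [-1.1, -1.1, -0.6]
width: 0.0856
gripper_force: 0.0
```

View pics/fin.png

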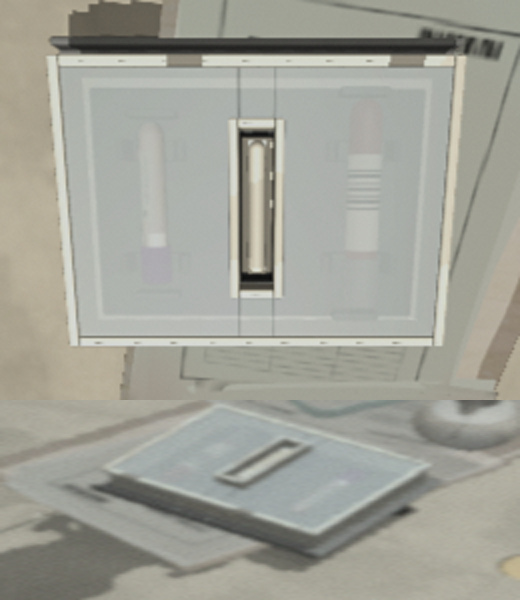

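The cover lies flat on the rim, with the blade at (257,205) through its slot and both tubes visible beneath. Handing in.

```bash
python3 -c "
from cell import *
print(sign_off())"
```

```text
the job is handed in; nothing more can be done
None
```

The specimen pack is built on the stand in the order asked (carrier, cradle, both tubes with caps uphill, cover flat on the rim) and handed in after about 60 s of the 112 s; no verdict came back, and by camera the carrier's origin lies about 5 mm uphill of its nominal rest position (limit 11 mm).

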